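# Pack the lunch box and set out the condiments

## Task

Open the black clamshell lunch box, stand the small tub with the orange lid upright on its floor, shut the box fully, and then set the blue tin on the middle of the closed lid. Stand the red squeeze bottle on the centre of the green coaster on the wooden board, and the yellow shaker upright on the board midway between the coaster and the pepper mill, in line with both. Leave the pepper mill and the tub with the white lid where they are.

Things in the scene. Friction and masses are not known exactly. Their poses are not given: they have to be found in the camera images.
- lid (a joint): hinge of the box's lid, rad: 0 shut, 1.9 fully open; starts at 0 to 0.35. Hinge line: along y at x = +75, z = +45 mm from box_floor, in its axes. Stiff (0.16 N m of friction, 1 to 2 N at the tab): the lid stays where it is left. The lid is a flat plate 154 x 184 x 10 mm; shut, its underside is level with the hinge, its top 55 mm above box_floor, its middle straight above it.
- box_floor (a point): middle of the inner floor of the black lunch box, 5 mm above the counter. x points towards the hinge (away from the robot), y along the hinge, z up. The box is fixed, outside 150 (x) by 180 (y) by 50 mm high without its lid, walls 5 mm, inside 140 x 170 mm and 45 mm deep.
- tab (a point): point in the grey tab that sticks out 38 mm from the middle of the lid's front edge, 28 mm wide (along the hinge), 10 mm thick. Axes turn with the lid. It is 177 mm from the hinge line along the lid, 25 mm beyond the lid's edge, mid-thickness (5 mm above the lid's underside plane); 55 mm above the counter when shut. Pinched across its width from above, it pivots between the fingers.
- tub_mid (a point): centre (half-way up) of the loose round sauce tub with the orange lid: white cup, lid 56 mm in diameter and 10 mm thick on top, 38 mm high in all, foot 44 mm in diameter; z up. About 70 g.
- tin_mid (a point): centre (half-way up) of the loose round blue tin with a silver disc on top: 62 mm in diameter, 32 mm high; z up. About 90 g.
- bottle_mid (a point): centre (half-way up) of the loose red squeeze bottle: red body 46 mm in diameter, 72 mm high, with a red shoulder and a white pointed nozzle above it, 96 mm high in all; the centre is 48 mm above its foot; z up. About 160 g.
- shaker_mid (a point): centre (half-way up) of the loose yellow shaker with a yellow cap and a steel disc on top: body 40 mm in diameter up to 60 mm, cap 42 mm in diameter, 80 mm high in all; z up. About 110 g.
- coaster: green round coaster, 76 mm in diameter, 6 mm thick, fixed at one end of the wooden board; origin: centre of its underside, on the board's top, 12 mm above the counter. Its y axis runs along the board, x across. The board is fixed, 110 mm across, 280 mm long, 12 mm thick; the mill stands at its other end, 190 mm from the coaster, centre to centre, along the board.
- mill_mid (a point): centre (half-way up) of the dark wooden pepper mill that stands loose on the board at the end away from the coaster: 128 mm high, up to 48 mm in diameter; z up. It must not be moved.
- other_mid (a point): centre (half-way up) of a second sauce tub, same shape as the orange-lidded one but with a white lid, standing loose on the counter. It is not part of the job and must not be moved.
Mind the look-alikes: they are no part of the job. There is more than one size of the part that bears shaker_mid; the job needs the larger. Of the things that look like the part that bears tin_mid, the smaller one is meant.

How it is judged:
By the outcome, as a careful person would: the job done as asked, in the order asked, and still so for the second after the job is handed in, with the robot touching nothing.
It also fails if it takes over 136 s, if anything falls off the work surface, if the arm or the gripper's body presses on something with over 40 N, if the wrist force passes 120 N, or if a joint passes its speed limit or range.

## Robot

A 6-joint arm with a two-finger parallel gripper is mounted at the origin on the work surface. World frame = base frame: x ahead of the robot, y to its left, z up, the work surface at z = 0. Lengths are in m, angles in rad, forces in N, time in s.
With the tool pointing down it reaches from about 0.425 to 0.95 m from the base axis. Payload 3.5 kg.
Tool frame: the origin (TCP) lies at the very end of the fingers, on their centre line; the grasp point (between the pads) lies 19 mm behind it; z points along the fingers, y is the line along which they close (so a half turn about z gives the same grasp; the last joint's range is limited). The gripper opens to 85 mm and grips with 20 to 120 N. Pads are 22 mm wide; open, the fingers measure 114 mm over their backs; the gripper's body (76 mm by 85 mm) begins 54 mm behind the grasp point. The pads swing forward as they close: fully open they stand 13 mm farther back than shut.
Start: joints at [1.009, 0.286, 1.577, -0, 1.279, -0.15], TCP at [0.27, 0.619, 0.231] pointing down, gripper open.
Joint ranges: [-2.77, 2.77], [-0.9, 2.22], [0.21, 2.48], [-1.53, 4.67], [0.24, 2.81], [-2.84, 2.84]. Speed limits (rad/s): [2.79, 2.79, 3.14, 3.14, 3.14, 3.14].

## Interface

Orientations are given as a unit quaternion [w, x, y, z].
In Python, from workcell import bot gives the robot as it stands.
- The arm moves only by the tool step_arm, never from a script. Its argument "plan" is a list of rows, each a list of 5 numbers: the closure in counts, from 0 (fully open) to 255 (shut), then the shift along the tool's x, y, z in cm, then the turn about the tool's z in rad. A call has exactly 5 rows; each row is the pose to reach, as a shift and turn from the pose commanded when the call began, along the tool's axes at that moment; what a row does not reach only later rows make up. A row lasts 1/12 s, in which the tool goes at most 41.7 mm and 7.16 degrees, less where a joint would pass 70% of its speed; a pose out of reach is approached as far as the arm can. A call with a gripper value outside its range is refused whole. The fingers move at their own pace and stop on an object; the grip force is fixed at half the most. Time passes only in rows, so rows that repeat a pose let the fingers close, or fill a call up. It gives the time, the measured TCP pose, the force, the opening and the grip force at its end, in the units of the state.
- bot.read_state(): the state, without advancing time (a new reading comes with each control period).
- bot.read_camera(name): name is "scene" or "top" or "wrist"; returns a dict with "color" (420x560x3 uint8, blue, green, red), "depth" (420x560 float32, m along the optical axis (not along the pixel's ray), 0 where there is no reading), "fx", "fy", "cx", "cy" (pixels), "R" (3x3) and "t" (3): a world point X has camera coordinates R X + t. Camera axes: x right, y down, z forward; pixel columns grow to the right and rows downward; lengths in m; the calibration is good to about 2 mm. The wrist camera is an equidistant fisheye: a pixel r from the principal point sees the ray r / f radians off the axis. A picture is of the moment at which its call begins.
- bot.sign_off(): hands the job in; it is judged then, once.
The state is a dict: "t": time; "joint_pos": joint angles; "dq": joint speeds; "joint_torque": joint torques, N m; "tcp_pos": TCP position; "ee_rot": TCP orientation; "wrist_force": force on the tool from outside, world axes, zero at the start; "ft_torque": the same for the moment, N m; "finger_gap": finger opening in m; "grasp_force": force on a finger pad.
Only numpy, scipy, OpenCV 4.12 (cv2) and the standard library are available. Lean on these libraries where they do the work, as an engineer would, in place of code of your own. Each camera call takes 0.05 s, during which the arm holds its last target. There are 200 camera calls.

## Working session

There is one attempt and no reset: what is moved stays moved. The work goes in short steps, Python scripts to look and compute and a tool call to move; the robot and the scene stay as the last step left them, time stands still between calls to the robot, and variables do not carry over. Pictures are saved under pics/ and viewed, at most 15 in all, crops included, and the job is handed in when it is done.

Besides the shell and the picture viewer there is one more tool, called as name([rows], argument=value, ...), one row to a line, values as JSON. step_arm: Moves the arm, as the interface text tells. Its arguments: {"type":"object","properties":{"plan":{"type":"array"}},"required":["plan"]}

```bash
mkdir -p pics; cat > h.py <<'E'
import numpy as np, cv2
from workcell import bot
def save(n,f,c=None):
    d=bot.read_camera(n); cv2.imwrite('pics/'+f,d['color']); np.savez('pics/'+f[:-4]+'.npz',**d); return d
def pts(d):
    v,u=np.mgrid[0:420,0:560]; z=d['depth']
    P=np.stack([(u-d['cx'])/d['fx']*z,(v-d['cy'])/d['fy']*z,z],-1)
    return (P-d['t'])@d['R']
def ray(d,u,v,h):
    c=-d['R'].T@d['t']; r=d['R'].T@np.array([(u-d['cx'])/d['fx'],(v-d['cy'])/d['fy'],1]); return c+r*(h-c[2])/r[2]
E
python3 - <<'E'
from h import *
for n in ('scene','top'):
    d=save(n,n+'0.png'); print(n,d['fx'],d['fy'],d['cx'],d['cy'],-d['R'].T@d['t'],d['R'].round(3).tolist(),(d['depth']>0).mean())
print(bot.read_state())
E
```

```text
scene 476.8420966598691 476.8420966598691 275.8505201546569 211.45299969895467 [1.01234329 0.69181088 0.88116181] [[-0.803, 0.596, 0.001], [0.408, 0.55, -0.729], [-0.435, -0.585, -0.685]] 0.9960586734693877
top 530.2949789137525 530.2949789137525 282.56151274932756 216.8122396581821 [0.31558994 0.00800849 1.30413845] [[0.003, -1.0, 0.003], [-0.987, -0.003, -0.158], [0.158, -0.003, -0.987]] 0.9961649659863946
{'t': 0.1, 'joint_pos': array([ 1.00898254e+00,  2.87113181e-01,  1.57804709e+00,  5.88686701e-06,
        1.27863565e+00, -1.50016270e-01]), 'dq': array([-0.0013116 ,  0.00165135, -0.00371234, -0.0016982 ,  0.00023987,
        0.00079379]), 'joint_torque': array([ 3.25172141e-04, -4.07292652e+01, -2.93699992e+01, -9.92251717e-05,
        3.36793251e-03, -2.95069526e-06]), 'tcp_pos': array([0.26982712, 0.61805863, 0.23005252]), 'ee_rot': array([-3.86503642e-04,  2.04447726e-01,  9.78876864e-01, -1.03161085e-03]), 'wrist_force': array([ 0.55870601, -0.12812576, -0.62217068]), 'ft_torque': array([-0.03162007, -0.02822584,  0.03094757]), 'grasp_force': 0.0, 'finger_gap': 0.08559620245887416}
```

View pics/scene0.png

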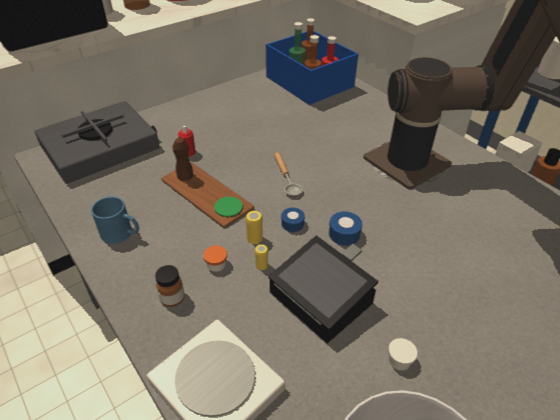

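View pics/top0.png

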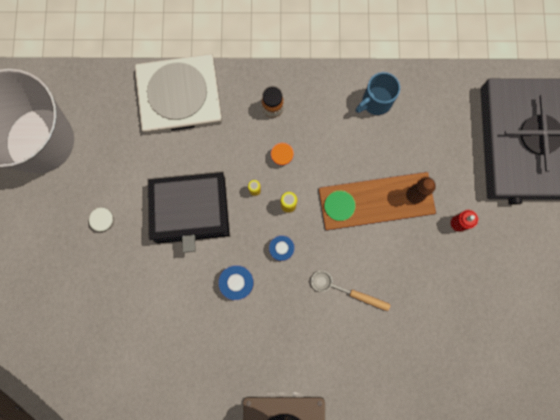

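The scene view shows the box centre-right, nearly shut, with its tab at (347,250). In the top view:

| Thing | Pixel |
|---|---|
| Box | (188,208) |
| Tab | (189,243) |
| Orange tub | (282,154) |
| Small tin | (281,248), the larger one is at (236,283) |
| Large shaker | (289,202), the smaller one is at (254,187) |
| Coaster | (340,206) |
| Mill | (420,190) |
| Bottle | (465,220) |
| White tub | (101,220) |

```bash
python3 - <<'E'
from h import *
d=dict(np.load('pics/top0.npz')); P=pts(d); hsv=cv2.cvtColor(d['color'],cv2.COLOR_BGR2HSV)
H,S,V=[hsv[...,i].astype(int) for i in range(3)]
def win(u,v,r):
    m=np.zeros((420,560),bool); m[v-r:v+r,u-r:u+r]=1; return m
def rep(n,m,htop):
    k,l,st,c=cv2.connectedComponentsWithStats(m.astype(np.uint8)); 
    i=1+np.argmax(st[1:,4]); mm=l==i; (u,v),r=cv2.minEnclosingCircle(np.argwhere(mm)[:,::-1].astype(np.float32))
    Q=P[mm]; z=np.percentile(Q[:,2],80); T=Q[Q[:,2]>z-.006]
    print(n,'uv',c[i].round(1),'r',round(r,1),'z%.3f'%z,'ray',ray(d,*c[i],htop).round(4),'depthmid',((T.min(0)+T.max(0))/2).round(4),'ext',np.ptp(T,axis=0).round(3))
rep('orange',(win(282,154,22))&(S>150)&(H<20)&(V>120),.038)
z=P[...,2]
for n,u,v,r,h in (('tin',281,248,22,.032),('bigtin',236,283,24,.04),('shaker',289,202,16,.08),('smallsh',254,187,12,.06),('other',101,220,20,.038)):
    rep(n,win(u,v,r)&(z>h-.008),h)
rep('coaster',win(340,206,25)&(H>40)&(H<85)&(S>100),.018)
rep('mill',win(420,190,24)&(z>.125),.14)
rep('bottle',win(465,220,20)&(z>.06),.072)
rep('bottlenoz',win(465,220,20)&(z>.085),.096)
rep('board',win(377,200,64)&(z>.006)&(z<.015),.012)
bm=win(377,200,64)&(z>.006)&(z<.025); print('board rect',cv2.minAreaRect(np.argwhere(bm)[:,::-1].astype(np.float32)), cv2.minAreaRect(P[bm][:,:2].astype(np.float32)))
L=win(188,208,45)&(z>.04); Q=P[L]; print('lid',Q.min(0).round(3),Q.max(0).round(3),cv2.minAreaRect(Q[:,:2].astype(np.float32)))
I=(slice(185,228),slice(165,212)); Q=P[I].reshape(-1,3); Q=Q[Q[:,2]>.03]; print('plane',np.linalg.lstsq(np.c_[Q[:,:2],np.ones(len(Q))],Q[:,2],rcond=None)[0])
print('tab', P[243,189],P[238,189],P[248,189])
print('floor',P[300,300],P[330,150])
E
```

```text
orange uv [281.6 153.7] r 11.1 z0.039 ray [0.6753 0.0076 0.038 ] depthmid [0.5095 0.0079 0.6688] ext [0.388 0.052 1.271]
tin uv [281.4 247.2] r 13.0 z0.034 ray [0.4446 0.0074 0.032 ] depthmid [0.3951 0.0071 0.666 ] ext [0.159 0.06  1.276]
bigtin uv [235.7 281.9] r 17.6 z0.045 ray [0.3609 0.1153 0.04  ] depthmid [0.3583 0.0814 0.6715] ext [0.085 0.147 1.265]
shaker uv [288.4 199. ] r 8.7 z0.081 ray [ 0.5534 -0.0087  0.08  ] depthmid [ 0.4444 -0.0102  0.6897] ext [0.258 0.038 1.229]
smallsh uv [253.7 185.3] r 6.3 z0.061 ray [0.5905 0.0742 0.06  ] depthmid [0.5905 0.0738 0.0602] ext [0.027 0.029 0.01 ]
other uv [100.7 218.7] r 11.9 z0.039 ray [0.5115 0.4437 0.038 ] depthmid [0.4271 0.2408 0.6688] ext [0.223 0.466 1.271]
coaster uv [339.4 205.3] r 15.3 z0.020 ray [ 0.5501 -0.1353  0.018 ] depthmid [ 0.5501 -0.1356  0.0191] ext [0.073 0.072 0.011]
mill uv [427.1 184.4] r 8.2 z0.138 ray [ 0.5763 -0.3194  0.14  ] depthmid [ 0.4554 -0.1644  0.718 ] ext [0.28  0.345 1.172]
bottle uv [467.6 218.5] r 10.4 z0.079 ray [ 0.5098 -0.4307  0.072 ] depthmid [ 0.5095 -0.4319  0.0865] ext [0.041 0.041 0.026]
bottlenoz uv [470.8 216.9] r 2.7 z0.094 ray [ 0.5099 -0.4299  0.096 ] depthmid [ 0.51   -0.4329  0.0956] ext [0.01  0.007 0.008]
board uv [377.5 200.8] r 59.4 z0.013 ray [ 0.563  -0.2306  0.012 ] depthmid [ 0.5647 -0.2293  0.011 ] ext [0.146 0.287 0.008]
board rect ((377.5, 199.5), (125.0, 125.0), 90.0) ((0.5693528652191162, -0.23243485391139984), (0.3160330653190613, 0.31503140926361084), 88.4839859008789)
lid [0.316 0.008 0.04 ] [0.627 0.331 1.304] ((0.4516909718513489, 0.19072790443897247), (0.39887893199920654, 0.22030673921108246), 24.40639877319336)
plane [-1.28573528 -1.02292235  1.00219599]
tab [0.44791854 0.22016976 0.08817791] [0.45962937 0.22071354 0.08710611] [0.43628241 0.21966237 0.08905052]
floor [ 0.31926979 -0.03840396 -0.00316559] [ 0.24683321  0.32301236 -0.00051178]
```

```bash
python3 - <<'E'
from h import *
d=dict(np.load('pics/top0.npz')); P=pts(d); P[d['depth']<=0]=-1; z=P[...,2]; g=d['color'].astype(int)
w=np.zeros((420,560),bool); w[165:262,140:238]=1
L=w&(z>.035)&(z<.2); Q=P[L]; x=Q-np.median(Q,0)
I=np.zeros_like(w); I[183:232,158:218]=1; R=P[I&L]
c=np.linalg.lstsq(np.c_[R[:,:2],np.ones(len(R))],R[:,2],rcond=None)[0]; print('plane',c,'tilt',np.arctan(np.hypot(*c[:2])),'downhill yaw',np.degrees(np.arctan2(-c[1],-c[0])))
for v in range(176,254,5): print(v,P[v,189].round(3), end=' ')
print()
res=np.abs(Q[:,2]-(Q[:,:2]@c[:2]+c[2])); T=Q[res<.006]; print('lid top rect',len(T),cv2.minAreaRect(T[:,:2].astype(np.float32)))
w2=(g.max(-1)>75)&(g.max(-1)<140)&w; w2[:235]=0; w2&=z>.06; print('tab',w2.sum(),np.argwhere(w2).mean(0)[::-1],P[w2].min(0).round(3),P[w2].max(0).round(3))
# edges: back row of box body
w3=np.zeros_like(w);w3[185:215,300:450]=0
b=np.zeros_like(w); b[168:232,312:440]=1; B=b&(z>.006)&(z<.03); k,l,st,_=cv2.connectedComponentsWithStats(B.astype(np.uint8)); B=l==1+np.argmax(st[1:,4]); print('board',cv2.minAreaRect(P[B][:,:2].astype(np.float32)))
def top(n,u,v,r,h):
    m=np.zeros_like(w); m[v-r:v+r,u-r:u+r]=1; m&=(z>h-.008)&(z<h+.012); Q=P[m]; print(n,cv2.minEnclosingCircle(Q[:,:2].astype(np.float32)),Q.mean(0).round(4))
for a in (('tin',281,248,22,.032),('shaker',289,202,16,.08),('orange',282,154,20,.038),('other',101,220,20,.038),('bigtin',236,283,24,.042),('mill',424,188,24,.14),('bottle',467,218,18,.066)): top(*a)
s=dict(np.load('pics/scene0.npz')); Ps=pts(s); Ps[s['depth']<=0]=-1
sh=cv2.cvtColor(s['color'],cv2.COLOR_BGR2HSV)
for n,(u,v,r) in dict(orange=(215,256,16),tin=(293,218,15),shaker=(254,225,22),other=(403,352,18),mill=(183,158,26),bottle=(187,140,18)).items():
    Q=Ps[v-r:v+r,u-r:u+r].reshape(-1,3); Q=Q[Q[:,2]>np.percentile(Q[:,2],99)-.006]; print('scene',n,((Q.min(0)+Q.max(0))/2).round(4),np.ptp(Q,axis=0).round(3))
E
```

```text
plane [-0.16487867 -0.01572461  0.16531132] tilt 0.1641367517323309 downhill yaw 5.44786795669629
176 [0.612 0.229 0.064] 181 [0.6   0.229 0.063] 186 [0.587 0.229 0.063] 191 [0.575 0.228 0.065] 196 [0.563 0.228 0.064] 201 [0.55  0.226 0.071] 206 [0.537 0.225 0.075] 211 [0.525 0.225 0.076] 216 [0.513 0.224 0.078] 221 [0.5   0.223 0.082] 226 [0.489 0.223 0.078] 231 [0.477 0.222 0.083] 236 [0.465 0.221 0.085] 241 [0.453 0.22  0.088] 246 [0.441 0.22  0.088] 251 [0.43  0.22  0.086] 
lid top rect 4904 ((0.523288905620575, 0.23021972179412842), (0.19099551439285278, 0.18480843305587769), 6.050422668457031)
tab 201 [188.58208955 243.29850746] [0.427 0.207 0.077] [0.468 0.237 0.095]
board ((0.5644335746765137, -0.22971223294734955), (0.11298638582229614, 0.2799074649810791), 8.710275650024414)
tin ((0.4445492625236511, 0.007323183584958315), 0.030963772907853127) [0.4446 0.0074 0.0317]
shaker ((0.5534915924072266, -0.00891372561454773), 0.020995141938328743) [ 0.5537 -0.0087  0.0787]
orange ((0.6776506304740906, 0.006681940983980894), 0.028648993000388145) [0.6767 0.0069 0.0371]
other ((0.5121625065803528, 0.4444957971572876), 0.029464038088917732) [0.5116 0.4439 0.0373]
bigtin ((0.36089998483657837, 0.11545278877019882), 0.041531167924404144) [0.3609 0.1152 0.0426]
mill ((0.5787763595581055, -0.32205939292907715), 0.015002531930804253) [ 0.5786 -0.3224  0.1365]
bottle ((0.5116288661956787, -0.43261659145355225), 0.024017702788114548) [ 0.5086 -0.4285  0.0722]
scene orange [0.6805 0.0034 0.0398] [0.055 0.058 0.007]
scene tin [0.447  0.0042 0.0338] [0.063 0.061 0.008]
scene shaker [ 0.5578 -0.0119  0.0809] [0.037 0.037 0.007]
scene other [0.5153 0.4414 0.0389] [0.056 0.055 0.008]
scene mill [ 0.583  -0.3248  0.1372] [0.027 0.028 0.01 ]
scene bottle [ 0.5829 -0.3268  0.1381] [0.027 0.024 0.008]
```

```bash
cat >> h.py <<'E'
from scipy.spatial.transform import Rotation as Ro
def go(*targets):
    """targets (x,y,z,yawdeg of tool y): print tool-frame cm shift + turn, chained"""
    s=bot.read_state(); q=s['ee_rot']; R=Ro.from_quat([q[1],q[2],q[3],q[0]]).as_matrix(); p=s['tcp_pos']
    print('t%.2f'%s['t'],'p',p.round(4),'yaw %.1f'%np.degrees(np.arctan2(R[1,1],R[0,1])),'tilt',R[:,2].round(3),'j',s['joint_pos'].round(2),'F',s['wrist_force'].round(1),'gap %.4f'%s['finger_gap'],'g %.1f'%s['grasp_force'])
    for x,y,z,yd in targets:
        sh=R.T@(np.array([x,y,z])-p)*100
        dy=np.radians(yd)-np.arctan2(R[1,1],R[0,1]); dy=(dy+np.pi/2)%np.pi-np.pi/2
        print('->',(x,y,z,yd),'shift',sh.round(2),'len %.1f'%np.linalg.norm(sh),'turn %.3f'%-dy)
        R=R@Ro.from_rotvec([0,0,-dy]).as_matrix(); p=np.array([x,y,z])
E
python3 - <<'E'
from h import *
go((.443,.218,.15,95.8),(.441,.218,.068,95.8))
E
```

```text
t0.10 p [0.2698 0.6181 0.2301] yaw 66.4 tilt [-0.001 -0.002 -1.   ] j [ 1.01  0.29  1.58  0.    1.28 -0.15] F [ 0.6 -0.1 -0.6] gap 0.0856 g 0.0
-> (0.443, 0.218, 0.15, 95.8) shift [-31.88 -29.71   8.06] len 44.3 turn -0.513
-> (0.441, 0.218, 0.068, 95.8) shift [0.19 0.03 8.2 ] len 8.2 turn 0.000
```

step_arm([
  [0, -3, -2.8, 0.7, -0.1],
  [0, -6, -5.6, 1.4, -0.2],
  [0, -9, -8.4, 2, -0.3],
  [0, -12, -11.2, 2.7, -0.4],
  [0, -14.5, -13.5, 3.4, -0.5],
])

```text
t: 0.52
tcp_pos: [0.3492, 0.4344, 0.1964]
ee_rot: [-0.0, -0.047, 0.999, -0.001]
wrist_force: [0.1, -0.2, -0.4]
finger_gap: 0.0854
grasp_force: 0.0
```

```bash
python3 -c "
from h import *
go((.441,.218,.15,95.8))"
```

```text
t0.52 p [0.3492 0.4344 0.1964] yaw 95.3 tilt [-0.001 -0.001 -1.   ] j [ 0.71  0.06  1.9  -0.    1.18 -0.95] F [ 0.1 -0.2 -0.4] gap 0.0854 g 0.0
-> (0.441, 0.218, 0.15, 95.8) shift [ -7.13 -22.39   4.66] len 24.0 turn -0.008
```

step_arm([
  [0, -1.2, -3.7, 0.8, 0],
  [0, -2.4, -7.4, 1.6, 0],
  [0, -3.6, -11.1, 2.4, 0],
  [0, -4.8, -14.8, 3.2, 0],
  [0, -6, -18.6, 3.9, 0],
])

```text
t: 0.93
tcp_pos: [0.425, 0.255, 0.1575]
ee_rot: [-0.0, -0.044, 0.999, -0.0]
wrist_force: [1.2, 0.5, 1.5]
finger_gap: 0.0853
grasp_force: 0.0
```

step_arm([
  [0, -0.6, -1.8, 0.4, 0],
  [0, -1.1, -3.7, 0.8, 0],
  [0, -1.1, -3.7, 0.8, 0],
  [0, -1.1, -3.7, 0.8, 0],
  [0, -1.1, -3.7, 0.8, 0],
])

```text
t: 1.35
tcp_pos: [0.4391, 0.2214, 0.1503]
ee_rot: [-0.0, -0.044, 0.999, 0.0]
wrist_force: [0.5, -0.3, -0.2]
finger_gap: 0.0854
grasp_force: 0.0
```

```bash
python3 - <<'E'
from h import *
d=save('wrist','w1.png'); print(d['fx'],d['cx'],d['cy'],-d['R'].T@d['t'],d['R'].round(3).tolist())
go((.441,.218,.068,95.8))
E
```

```text
325.19226210127806 280.8948320234961 208.10365418066536 [0.36234314 0.21236978 0.29280548] [[-0.088, 0.996, -0.0], [0.949, 0.084, 0.304], [0.302, 0.026, -0.953]]
t1.40 p [0.439  0.2217 0.1504] yaw 95.1 tilt [-0.  0. -1.] j [ 0.26 -0.04  2.09  0.    1.09 -1.4 ] F [-0.9  0.5 -0.5] gap 0.0853 g 0.0
-> (0.441, 0.218, 0.068, 95.8) shift [-0.16 -0.39  8.24] len 8.3 turn -0.012
```

View pics/w1.png

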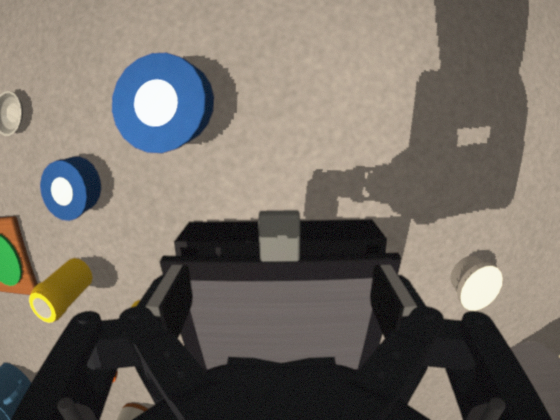

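The wrist view shows the tab at u 261–300, centred on 280 between the fingertips (188 and 372), with its top face at v of about 235–262. I'll cast a ray to check.

```bash
cat >> h.py <<'E'
def wray(d,u,v,h):
    a=np.array([u-d['cx'],v-d['cy']])/d['fx']; r=np.linalg.norm(a); k=np.r_[a/r*np.sin(r),np.cos(r)]
    c=-d['R'].T@d['t']; k=d['R'].T@k; return c+k*(h-c[2])/k[2]
E
python3 - <<'E'
from h import *
d=dict(np.load('pics/w1.npz'))
for p in ((281,237,.091),(281,261,.085),(262,250,.088),(300,250,.088)): print(p,wray(d,*p).round(4))
go((.441,.219,.068,95.8))
g=d['color'].max(-1)
print(g[205:268:3,280].tolist())
E
```

```text
(281, 237, 0.091) [0.4467 0.2198 0.091 ]
(281, 261, 0.085) [0.4678 0.2217 0.085 ]
(262, 250, 0.088) [0.4589 0.2077 0.088 ]
(300, 250, 0.088) [0.4566 0.234  0.088 ]
t1.40 p [0.439  0.2217 0.1504] yaw 95.1 tilt [-0.  0. -1.] j [ 0.26 -0.04  2.09  0.    1.09 -1.4 ] F [-0.9  0.5 -0.5] gap 0.0853 g 0.0
-> (0.441, 0.219, 0.068, 95.8) shift [-0.17 -0.29  8.24] len 8.3 turn -0.012
[187, 184, 80, 72, 81, 77, 83, 83, 79, 81, 117, 146, 148, 146, 148, 146, 148, 148, 146, 50, 41]
```

```bash
python3 - <<'E'
from h import *
d=dict(np.load('pics/w1.npz'))
for p in ((281,210,.083),(281,212,.092),(281,215,.094)): print(p,wray(d,*p).round(4))
E
```

```text
(281, 210, 0.083) [0.4303 0.2184 0.083 ]
(281, 212, 0.092) [0.4287 0.2183 0.092 ]
(281, 215, 0.094) [0.4301 0.2184 0.094 ]
```

step_arm([
  [0, -0.2, -0.2, 2.5, -0.01],
  [0, -0.2, -0.2, 5, -0.01],
  [0, -0.2, -0.2, 7, -0.01],
  [0, -0.2, -0.2, 8.4, -0.01],
  [255, -0.2, -0.2, 8.6, -0.01],
])

```text
t: 1.82
tcp_pos: [0.4388, 0.2197, 0.0615]
ee_rot: [-0.003, -0.05, 0.999, -0.001]
wrist_force: [-0.5, -0.1, -0.3]
finger_gap: 0.0756
grasp_force: 0.0
```

step_arm([
  [255, 0, 0, 0, 0],
  [255, 0, 0, 0, 0],
  [255, 0, 0, 0, 0],
  [255, 0, 0, 0, 0],
  [255, 0, 0, 0, 0],
])

```text
t: 2.23
tcp_pos: [0.4424, 0.2203, 0.0657]
ee_rot: [0.001, -0.049, 0.999, 0.001]
wrist_force: [-0.7, 5.1, 0.6]
finger_gap: 0.0265
grasp_force: 59.8
```

```bash
cat > arc.py <<'E'
from h import *
import sys
# lid arc: grasp radius from hinge, in tool frame steps. hinge = tab + 173.8mm along box x
def arc(ths,th0,r=.178,n=.006):
    f=lambda t:np.array([-r*np.cos(t)+n*np.sin(t), r*np.sin(t)+n*np.cos(t)])
    for t in ths:
        a=(f(t)-f(th0))*100; print('%.2f: tool x %.2f z %.2f'%(t,-a[0],-a[1]))
E
python3 - <<'E'
from arc import *
go((.441,.2195,.064,95.1))
arc([.3,.45,.6,.75,.9],.165); arc([1.05,1.2,1.35,1.5,1.65],.9);arc([1.7,1.75,1.8],1.65)
E
```

```text
t2.23 p [0.4424 0.2203 0.0657] yaw 95.6 tilt [ 0.003  0.003 -1.   ] j [ 0.26  0.1   2.13  0.    0.91 -1.41] F [-0.7  5.1  0.6] gap 0.0265 g 59.8
-> (0.441, 0.2195, 0.064, 95.1) shift [ 0.14 -0.07  0.17] len 0.2 turn 0.009
0.30: tool x -0.63 z -2.32
0.45: tool x -1.69 z -4.77
0.60: tool x -3.11 z -7.03
0.75: tool x -4.84 z -9.06
0.90: tool x -6.87 z -10.80
1.05: tool x -2.26 z -1.42
1.20: tool x -4.70 z -2.49
1.35: tool x -7.28 z -3.18
1.50: tool x -9.93 z -3.48
1.65: tool x -12.60 z -3.38
1.70: tool x -0.88 z 0.12
1.75: tool x -1.76 z 0.29
1.80: tool x -2.62 z 0.50
```

step_arm([
  [255, -0.3, 0, -1.2, 0],
  [255, -0.65, 0, -2.3, 0],
  [255, -1.1, 0, -3.6, 0],
  [255, -1.7, 0, -4.8, 0],
  [255, -1.7, 0, -4.8, 0],
])

```text
t: 2.65
tcp_pos: [0.4593, 0.222, 0.1145]
ee_rot: [0.001, -0.049, 0.999, 0.002]
wrist_force: [-0.9, 4.9, -1.9]
finger_gap: 0.0266
grasp_force: 60.0
```

```bash
python3 - <<'E'
from arc import *
go()
arc([.55,.65,.75,.85,.95],.45);arc([1.05,1.15,1.25,1.35,1.45],.95);arc([1.55,1.65,1.75,1.8],1.45)
E
```

```text
t2.65 p [0.4593 0.222  0.1145] yaw 95.6 tilt [ 0.001  0.003 -1.   ] j [ 0.25  0.05  2.07  0.    1.01 -1.42] F [-0.9  4.9 -1.9] gap 0.0266 g 60.0
0.55: tool x -0.91 z -1.53
0.65: tool x -1.96 z -2.97
0.75: tool x -3.15 z -4.29
0.85: tool x -4.47 z -5.49
0.95: tool x -5.90 z -6.55
1.05: tool x -1.53 z -0.91
1.15: tool x -3.14 z -1.66
1.25: tool x -4.82 z -2.25
1.35: tool x -6.55 z -2.67
1.45: tool x -8.32 z -2.91
1.55: tool x -1.78 z -0.07
1.65: tool x -3.56 z 0.05
1.75: tool x -5.31 z 0.33
1.80: tool x -6.18 z 0.54
```

step_arm([
  [255, -0.9, 0, -1.5, 0],
  [255, -2, 0, -3, 0],
  [255, -3.1, 0, -4.3, 0],
  [255, -4.5, 0, -5.5, 0],
  [255, -5.9, 0, -6.6, 0],
])

```text
t: 3.07
tcp_pos: [0.5146, 0.2277, 0.1769]
ee_rot: [-0.004, -0.049, 0.999, 0.001]
wrist_force: [-1.6, 6.7, -7.4]
finger_gap: 0.0265
grasp_force: 60.1
```

step_arm([
  [255, -1.5, 0, -0.9, 0],
  [255, -3.1, 0, -1.7, 0],
  [255, -4.8, 0, -2.2, 0],
  [255, -6.5, 0, -2.7, 0],
  [255, -8.3, 0, -2.9, 0],
])

```text
t: 3.48
tcp_pos: [0.5977, 0.2363, 0.2071]
ee_rot: [-0.004, -0.049, 0.999, 0.001]
wrist_force: [-6.9, 5.7, 1.4]
finger_gap: 0.0268
grasp_force: 62.0
```

step_arm([
  [255, -1.8, 0, -0.1, 0],
  [255, -3.6, 0, 0, 0],
  [255, -5.3, 0, 0.3, 0],
  [255, -5.6, 0, 0.4, 0],
  [255, -5.6, 0, 0.4, 0],
])

```text
t: 3.9
tcp_pos: [0.6554, 0.2422, 0.2035]
ee_rot: [-0.001, -0.049, 0.999, 0.002]
wrist_force: [-2.3, 6.1, 2.5]
finger_gap: 0.0269
grasp_force: 62.2
```

```bash
python3 - <<'E'
from h import *
go(); save('top','t1.png')
E
```

```text
t3.90 p [0.6554 0.2422 0.2035] yaw 95.6 tilt [-0.002  0.004 -1.   ] j [ 0.21  0.36  1.54  0.    1.25 -1.46] F [-2.3  6.1  2.5] gap 0.0269 g 62.2
```

View pics/t1.png

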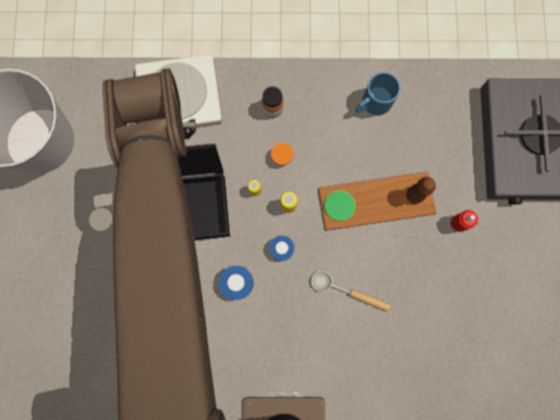

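step_arm([
  [0, 0, 0, 0, 0],
  [0, 0, 0, 0, 0],
  [0, 0, 0, 0, 0],
  [0, 0, 0, -4, 0],
  [0, 0, 0, -8, 0],
])

```text
t: 4.37
tcp_pos: [0.6536, 0.2391, 0.2794]
ee_rot: [-0.004, -0.049, 0.999, -0.001]
wrist_force: [1.1, 0.1, 0.2]
finger_gap: 0.0843
grasp_force: 0.0
```

```bash
python3 - <<'E'
from h import *
go((.679,.0055,.22,95.6),(.679,.0055,.12,95.6))
E
```

```text
t4.37 p [0.6536 0.2391 0.2794] yaw 95.6 tilt [-0.009 -0.003 -1.   ] j [ 0.21  0.31  1.46 -0.    1.38 -1.46] F [1.1 0.1 0.2] gap 0.0843 g 0.0
-> (0.679, 0.0055, 0.22, 95.6) shift [ -0.3  -23.48   5.98] len 24.2 turn -0.000
-> (0.679, 0.0055, 0.12, 95.6) shift [-0.09  0.02 10.  ] len 10.0 turn -0.000
```

step_arm([
  [0, 0, -3.9, 0, 0],
  [0, -0.1, -7.8, 0, 0],
  [0, -0.2, -11.7, 1, 0],
  [0, -0.2, -15.6, 2, 0],
  [0, -0.3, -19.5, 3, 0],
])

```text
t: 4.78
tcp_pos: [0.6775, 0.0442, 0.2536]
ee_rot: [0.001, -0.049, 0.999, -0.001]
wrist_force: [1.1, 1.2, -0.0]
finger_gap: 0.0853
grasp_force: 0.0
```

step_arm([
  [0, 0, -2, 3, 0],
  [0, 0, -4, 6, 0],
  [0, 0, -4, 9, 0],
  [0, 0, -4, 12.5, 0],
  [0, 0, -4, 12.5, 0],
])

```text
t: 5.2
tcp_pos: [0.6761, 0.0058, 0.1192]
ee_rot: [-0.008, -0.048, 0.999, 0.001]
wrist_force: [-1.0, -0.3, -2.4]
finger_gap: 0.0852
grasp_force: 0.0
```

```bash
cat >> h.py <<'E'
def wblob(lo,hi,h,name='w',near=None,rad=90):
    """centroid of HSV-range blob in wrist view, cast to plane z=h"""
    d=save('wrist',name+'.png'); m=cv2.inRange(cv2.cvtColor(d['color'],cv2.COLOR_BGR2HSV),np.array(lo),np.array(hi))
    k,l,st,c=cv2.connectedComponentsWithStats(m)
    for i in np.argsort(-st[1:,4])[:4]+1:
        if st[i,4]<60: continue
        v,u=np.where(l==i); W=np.array([wray(d,a,b,h)[:2] for a,b in zip(u[::3],v[::3])])
        print('blob',st[i].tolist(),'uv',c[i].round(0),'xy circle',[np.round(x,4) for x in cv2.minEnclosingCircle(W.astype(np.float32))],'mean',W.mean(0).round(4))
    return d
E
python3 - <<'E'
from h import *
wblob((3,150,100),(20,255,255),.038,'w2'); go()
E
```

```text
blob [0, 0, 174, 139, 12227] uv [73. 71.] xy circle [array([ 0.5724, -0.1759]), np.float64(0.0991)] mean [ 0.5724 -0.1755]
blob [243, 183, 75, 73, 4253] uv [280. 219.] xy circle [array([0.6785, 0.0033]), np.float64(0.0283)] mean [0.678  0.0029]
blob [264, 350, 39, 11, 232] uv [282. 355.] xy circle [array([0.8088, 0.0184]), np.float64(0.0177)] mean [0.8082 0.0179]
t5.25 p [0.678  0.0062 0.1231] yaw 95.6 tilt [-0.01   0.001 -1.   ] j [-0.14  0.4   1.64 -0.    1.11 -1.81] F [-0.3 -0.6 -0.9] gap 0.0857 g 0.0
```

View pics/w2.png

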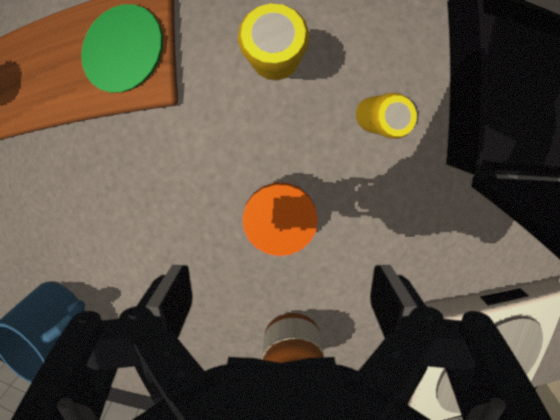

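The wrist view has the orange lid at (280,219), centred between the fingers and clear of everything else. I'll go down and grip it.

step_arm([
  [0, 0, -0.2, 3.5, 0],
  [0, 0, -0.2, 7, 0],
  [0, 0, -0.2, 10, 0],
  [0, 0, -0.2, 11.6, 0],
  [0, 0, -0.2, 11.6, 0],
])

```text
t: 5.67
tcp_pos: [0.6799, 0.005, 0.0098]
ee_rot: [-0.003, -0.049, 0.999, 0.0]
wrist_force: [-1.7, 0.2, -1.3]
finger_gap: 0.0852
grasp_force: 0.0
```

step_arm([
  [255, 0, 0, 0, 0],
  [255, 0, 0, 0, 0],
  [255, 0, 0, 0, 0],
  [255, 0, 0, 0, 0],
  [255, 0, 0, 0, 0],
])

```text
t: 6.08
tcp_pos: [0.6848, 0.0043, 0.0167]
ee_rot: [0.004, -0.049, 0.999, -0.001]
wrist_force: [0.4, 0.5, 7.1]
finger_gap: 0.0535
grasp_force: 63.4
```

```bash
python3 - <<'E'
from h import *
go((.679,.005,.17,95.6),(.535,.228,.17,95.6),(.535,.228,.013,95.6))
E
```

```text
t6.08 p [0.6848 0.0043 0.0167] yaw 95.6 tilt [ 0.007 -0.001 -1.   ] j [-0.14  0.54  1.67  0.    0.93 -1.81] F [0.4 0.5 7.1] gap 0.0535 g 63.4
-> (0.679, 0.005, 0.17, 95.6) shift [  0.46   0.1  -15.34] len 15.3 turn 0.001
-> (0.535, 0.228, 0.17, 95.6) shift [12.15 23.6  -0.13] len 26.5 turn 0.000
-> (0.535, 0.228, 0.013, 95.6) shift [ 0.11  0.03 15.7 ] len 15.7 turn 0.000
```

step_arm([
  [255, 0, 0, -3, 0],
  [255, 0, 0, -6.5, 0],
  [255, 0, 0, -10, 0],
  [255, 0, 0, -13.5, 0],
  [255, 0, 0, -15.5, 0],
])

```text
t: 6.5
tcp_pos: [0.6837, 0.0044, 0.1738]
ee_rot: [0.004, -0.049, 0.999, -0.001]
wrist_force: [0.4, -0.3, -0.2]
finger_gap: 0.0535
grasp_force: 63.4
```

```bash
python3 - <<'E'
from h import *
d=save('scene','s2.png'); save('wrist','w3.png')
import numpy as np
a=np.hstack([cv2.resize(cv2.imread('pics/w3.png'),(400,300)),cv2.resize(cv2.imread('pics/s2.png')[80:380,100:500],(400,300))]); cv2.imwrite('pics/c1.png',a)
go((.535,.228,.17,95.6),(.535,.228,.013,95.6))
E
```

```text
t6.60 p [0.6851 0.0043 0.175 ] yaw 95.6 tilt [ 0.012 -0.002 -1.   ] j [-0.14  0.35  1.61 -0.    1.18 -1.81] F [ 0.1 -0.8  0.1] gap 0.0538 g 63.4
-> (0.535, 0.228, 0.17, 95.6) shift [12.74 23.74  0.27] len 26.9 turn 0.001
-> (0.535, 0.228, 0.013, 95.6) shift [ 0.19  0.05 15.7 ] len 15.7 turn 0.000
```

View pics/c1.png

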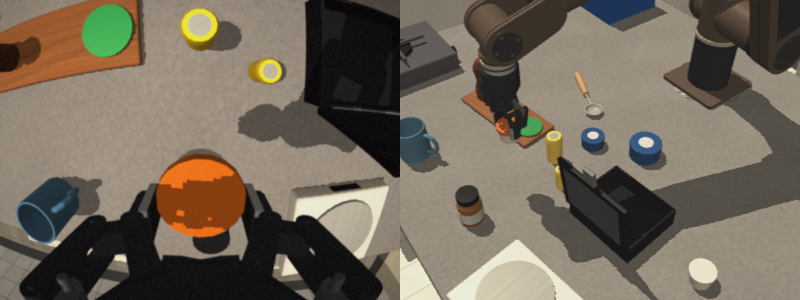

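Both views show the tub held by its lid, level between the pads, and the box lid standing open. I'll swing it round in front of the open lid.

step_arm([
  [255, 3.5, 0, 0, 0],
  [255, 7, 0.5, 0, 0],
  [255, 10, 1.5, 0, 0],
  [255, 12.7, 4, 0, 0],
  [255, 12.8, 8, 0, 0],
])

```text
t: 7.02
tcp_pos: [0.5408, 0.0702, 0.1639]
ee_rot: [-0.004, -0.047, 0.999, -0.0]
wrist_force: [1.0, 0.2, -1.4]
finger_gap: 0.0538
grasp_force: 63.4
```

step_arm([
  [255, 0, 4, 0, 0],
  [255, 0, 8, 0, 0],
  [255, 0, 12, 0, 0],
  [255, 0, 15.7, 0, 0],
  [255, 0, 15.7, 0, 0],
])

```text
t: 7.43
tcp_pos: [0.5287, 0.2333, 0.1658]
ee_rot: [-0.001, -0.052, 0.999, 0.001]
wrist_force: [-1.0, -0.7, -0.8]
finger_gap: 0.0538
grasp_force: 63.5
```

```bash
python3 - <<'E'
from h import *
go((.535,.228,.025,95.6))
E
```

```text
t7.43 p [0.5287 0.2333 0.1658] yaw 95.9 tilt [-0.003  0.002 -1.   ] j [ 0.24  0.14  1.88  0.    1.13 -1.44] F [-1.  -0.7 -0.8] gap 0.0538 g 63.5
-> (0.535, 0.228, 0.025, 95.6) shift [-0.61 -0.62 14.08] len 14.1 turn 0.006
```

step_arm([
  [255, -0.5, -0.5, 3.5, 0],
  [255, -0.6, -0.6, 7, 0],
  [255, -0.6, -0.6, 10.5, 0],
  [255, -0.6, -0.6, 13, 0],
  [255, -0.6, -0.6, 13, 0],
])

```text
t: 7.85
tcp_pos: [0.5313, 0.2208, 0.0294]
ee_rot: [-0.008, -0.049, 0.999, -0.001]
wrist_force: [-0.8, -0.2, -1.5]
finger_gap: 0.0536
grasp_force: 63.5
```

step_arm([
  [255, 0, 0, 0.2, 0],
  [255, 0, 0, 0.4, 0],
  [255, 0, 0, 0.6, 0],
  [255, 0, 0, 0.7, 0],
  [255, 0, 0, 0.7, 0],
])

```text
t: 8.27
tcp_pos: [0.5387, 0.2228, 0.0318]
ee_rot: [0.001, -0.049, 0.999, 0.0]
wrist_force: [0.1, 0.7, -1.6]
finger_gap: 0.054
grasp_force: 63.5
```

```bash
python3 - <<'E'
from h import *
go((.535,.228,.025,95.6))
E
```

```text
t8.27 p [0.5387 0.2228 0.0318] yaw 95.6 tilt [ 0.003  0.001 -1.   ] j [ 0.22  0.33  1.93 -0.    0.88 -1.45] F [ 0.1  0.7 -1.6] gap 0.0540 g 63.5
-> (0.535, 0.228, 0.025, 95.6) shift [0.31 0.56 0.68] len 0.9 turn 0.000
```

step_arm([
  [255, 0.1, 0.2, 0.2, 0],
  [255, 0.2, 0.4, 0.4, 0],
  [255, 0.2, 0.5, 0.6, 0],
  [255, 0.2, 0.5, 0.7, 0],
  [255, 0.2, 0.5, 0.7, 0],
])

```text
t: 8.68
tcp_pos: [0.5348, 0.2274, 0.0229]
ee_rot: [-0.0, -0.049, 0.999, -0.0]
wrist_force: [-1.0, 0.0, -2.4]
finger_gap: 0.0537
grasp_force: 63.5
```

step_arm([
  [255, 0, 0, 0.1, 0],
  [255, 0, 0, 0.2, 0],
  [255, 0, 0, 0.2, 0],
  [255, 0, 0, 0.2, 0],
  [255, 0, 0, 0.2, 0],
])

```text
t: 9.1
tcp_pos: [0.5353, 0.2274, 0.0217]
ee_rot: [0.0, -0.049, 0.999, 0.0]
wrist_force: [-1.9, 0.1, 3.1]
finger_gap: 0.0537
grasp_force: 63.8
```

Contact came at the predicted height, so I'll release and rise.

step_arm([
  [0, 0, 0, 0, 0],
  [0, 0, 0, 0, 0],
  [0, 0, 0, 0, 0],
  [0, 0, 0, -1, 0],
  [0, 0, 0, -4, 0],
])

```text
t: 9.52
tcp_pos: [0.5314, 0.2263, 0.0573]
ee_rot: [-0.005, -0.049, 0.999, -0.001]
wrist_force: [-0.6, -0.6, -1.1]
finger_gap: 0.0858
grasp_force: 0.0
```

step_arm([
  [0, 0, 0, -4, 0],
  [0, 0, 0, -8, 0],
  [0, 0, 0, -12, 0],
  [0, 0, 0, -16, 0],
  [0, 0, 0, -20, 0],
])

```text
t: 9.93
tcp_pos: [0.5348, 0.2273, 0.2642]
ee_rot: [0.001, -0.049, 0.999, 0.0]
wrist_force: [1.2, 0.4, 0.3]
finger_gap: 0.0853
grasp_force: 0.0
```

step_arm([
  [0, 0, 0, -2, 0],
  [0, 0, 0, -3, 0],
  [0, 0, 0, -3, 0],
  [0, 0, 0, -3, 0],
  [0, 0, 0, -3, 0],
])

```text
t: 10.35
tcp_pos: [0.534, 0.227, 0.2884]
ee_rot: [-0.002, -0.049, 0.999, -0.0]
wrist_force: [0.3, -0.0, -0.6]
finger_gap: 0.0852
grasp_force: 0.0
```

```bash
python3 - <<'E'
from h import *
d=wblob((3,150,60),(20,255,255),.043,'w4')
go((.6554,.2422,.29,95.6),(.6554,.2422,.2035,95.6))
E
```

```text
blob [0, 128, 78, 74, 3319] uv [ 32. 167.] xy circle [array([ 0.5534, -0.157 ]), np.float64(0.1008)] mean [ 0.5529 -0.1561]
blob [258, 146, 48, 47, 1762] uv [281. 169.] xy circle [array([0.5303, 0.2248]), np.float64(0.0291)] mean [0.53   0.2247]
blob [542, 211, 18, 67, 589] uv [554. 251.] xy circle [array([0.6007, 0.7309]), np.float64(0.0717)] mean [0.6109 0.7178]
t10.40 p [0.534  0.227  0.2881] yaw 95.6 tilt [-0.005 -0.001 -1.   ] j [ 0.23  0.04  1.75 -0.    1.36 -1.44] F [0.2 0.1 0. ] gap 0.0853 g 0.0
-> (0.6554, 0.2422, 0.29, 95.6) shift [-12.23   0.32  -0.26] len 12.2 turn 0.000
-> (0.6554, 0.2422, 0.2035, 95.6) shift [-0.05  0.01  8.65] len 8.7 turn 0.000
```

View pics/w4.png

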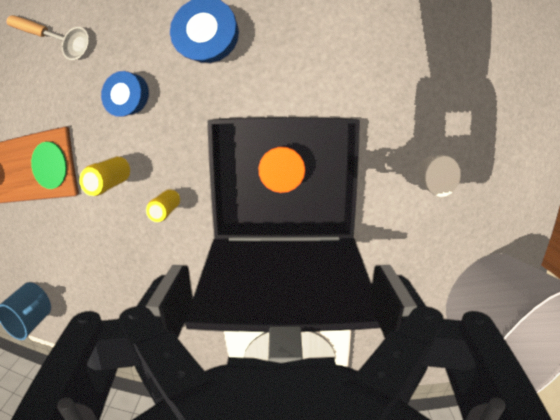

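The orange tub stands upright mid-box at (281,169), and the lid is still open. I'll take the tab again.

step_arm([
  [0, -4, 0.1, 0, 0],
  [0, -8, 0.2, 0, 0],
  [0, -12.2, 0.3, 0, 0],
  [0, -12.2, 0.3, 0, 0],
  [0, -12.2, 0.3, 0, 0],
])

```text
t: 10.82
tcp_pos: [0.6567, 0.2418, 0.2851]
ee_rot: [-0.005, -0.049, 0.999, -0.001]
wrist_force: [-1.1, 0.5, -0.3]
finger_gap: 0.0854
grasp_force: 0.0
```

step_arm([
  [0, 0, 0, 3, 0],
  [0, 0, 0, 6, 0],
  [0, 0, 0, 8.6, 0],
  [0, 0, 0, 8.6, 0],
  [0, 0, 0, 8.6, 0],
])

```text
t: 11.23
tcp_pos: [0.654, 0.2421, 0.2032]
ee_rot: [-0.003, -0.049, 0.999, -0.0]
wrist_force: [0.2, -0.2, 1.4]
finger_gap: 0.0856
grasp_force: 0.0
```

step_arm([
  [255, 0, 0, 0, 0],
  [255, 0, 0, 0, 0],
  [255, 0, 0, 0, 0],
  [255, 0, 0, 0, 0],
  [255, 0, 0, 0, 0],
])

```text
t: 11.65
tcp_pos: [0.6569, 0.2425, 0.2071]
ee_rot: [0.001, -0.049, 0.999, 0.0]
wrist_force: [1.5, 0.4, 6.3]
finger_gap: 0.0267
grasp_force: 58.0
```

```bash
python3 - <<'E'
from arc import *
go()
arc([1.68,1.58,1.48,1.38,1.28],1.78);arc([1.18,1.08,.98,.88,.78],1.28);arc([.68,.58,.48,.38,.28],.78);arc([.2,.12,.05,0],.28)
E
```

```text
t11.65 p [0.6569 0.2425 0.2071] yaw 95.6 tilt [ 0.003  0.001 -1.   ] j [ 0.21  0.36  1.53  0.    1.25 -1.46] F [1.5 0.4 6.3] gap 0.0267 g 58.0
1.68: tool x 1.75 z -0.34
1.58: tool x 3.52 z -0.51
1.48: tool x 5.30 z -0.49
1.38: tool x 7.07 z -0.30
1.28: tool x 8.81 z 0.06
1.18: tool x 1.70 z 0.54
1.08: tool x 3.33 z 1.24
0.98: tool x 4.89 z 2.11
0.88: tool x 6.35 z 3.12
0.78: tool x 7.70 z 4.28
0.68: tool x 1.23 z 1.29
0.58: tool x 2.33 z 2.69
0.48: tool x 3.28 z 4.19
0.38: tool x 4.08 z 5.79
0.28: tool x 4.71 z 7.45
0.20: tool x 0.39 z 1.37
0.12: tool x 0.66 z 2.77
0.05: tool x 0.81 z 4.01
0.00: tool x 0.86 z 4.90
```

step_arm([
  [255, 1.7, 0, -0.3, 0],
  [255, 3.5, 0, -0.5, 0],
  [255, 5.3, 0, -0.5, 0],
  [255, 7.1, 0, -0.3, 0],
  [255, 8.8, 0, 0.1, 0],
])

```text
t: 12.07
tcp_pos: [0.5708, 0.2337, 0.2068]
ee_rot: [0.005, -0.049, 0.999, 0.0]
wrist_force: [3.1, 0.6, 1.8]
finger_gap: 0.0265
grasp_force: 67.8
```

step_arm([
  [255, 1.7, 0, 0.5, 0],
  [255, 3.3, 0, 1.2, 0],
  [255, 4.9, 0, 2.1, 0],
  [255, 6.3, 0, 3.1, 0],
  [255, 7.7, 0, 4.3, 0],
])

```text
t: 12.48
tcp_pos: [0.4942, 0.2258, 0.1657]
ee_rot: [0.004, -0.05, 0.999, -0.0]
wrist_force: [-2.5, -3.1, 9.1]
finger_gap: 0.0265
grasp_force: 70.5
```

step_arm([
  [255, 1.2, 0, 1.3, 0],
  [255, 2.3, 0, 2.7, 0],
  [255, 3.3, 0, 4.2, 0],
  [255, 4.1, 0, 5.8, 0],
  [255, 4.1, 0, 5.8, 0],
])

```text
t: 12.9
tcp_pos: [0.4501, 0.2213, 0.1019]
ee_rot: [-0.0, -0.05, 0.999, -0.001]
wrist_force: [-1.4, -3.3, 2.9]
finger_gap: 0.0264
grasp_force: 70.1
```

```bash
python3 - <<'E'
from arc import *
go()
arc([.3,.2,.12,.05,0],.38)
E
```

```text
t12.90 p [0.4501 0.2213 0.1019] yaw 95.7 tilt [-0.    -0.002 -1.   ] j [ 0.26  0.05  2.1  -0.    0.99 -1.41] F [-1.4 -3.3  2.9] gap 0.0264 g 70.1
0.30: tool x 0.52 z 1.33
0.20: tool x 1.02 z 3.04
0.12: tool x 1.29 z 4.43
0.05: tool x 1.44 z 5.67
0.00: tool x 1.49 z 6.56
```

step_arm([
  [255, 0.5, 0, 1.3, 0],
  [255, 1, 0, 3, 0],
  [255, 1.3, 0, 4.4, 0],
  [255, 1.4, 0, 5.6, 0],
  [255, 1.5, 0, 6.4, 0],
])

```text
t: 13.32
tcp_pos: [0.4362, 0.2199, 0.0392]
ee_rot: [-0.001, -0.049, 0.999, -0.001]
wrist_force: [-1.0, -4.7, 4.0]
finger_gap: 0.0263
grasp_force: 69.8
```

step_arm([
  [255, 0, 0, 0.2, 0],
  [255, 0, 0, 0.4, 0],
  [255, 0, 0, 0.6, 0],
  [255, 0, 0, 0.6, 0],
  [255, 0, 0, 0.6, 0],
])

```text
t: 13.73
tcp_pos: [0.4364, 0.2199, 0.0381]
ee_rot: [-0.003, -0.05, 0.999, -0.002]
wrist_force: [-16.0, -9.2, 30.9]
finger_gap: 0.0265
grasp_force: 73.9
```

There's a hard stop at 31 N, so the lid is shut. I'll ease off, release and rise.

step_arm([
  [255, 0, 0, -0.4, 0],
  [0, 0, 0, -0.5, 0],
  [0, 0, 0, -0.5, 0],
  [0, 0, 0, -0.5, 0],
  [0, 0, 0, -0.5, 0],
])

```text
t: 14.15
tcp_pos: [0.4367, 0.2209, 0.0384]
ee_rot: [0.0, -0.049, 0.999, 0.0]
wrist_force: [-0.0, 0.2, -0.7]
finger_gap: 0.0734
grasp_force: 0.0
```

step_arm([
  [0, 0, 0, -3, 0],
  [0, 0, 0, -6, 0],
  [0, 0, 0, -10, 0],
  [0, 0, -4, -13, 0],
  [0, 0, -8, -15, 0],
])

```text
t: 14.57
tcp_pos: [0.4443, 0.1518, 0.1861]
ee_rot: [0.002, -0.051, 0.999, 0.0]
wrist_force: [0.8, -0.5, -1.0]
finger_gap: 0.0854
grasp_force: 0.0
```

```bash
python3 - <<'E'
from h import *
s=save('scene','s3.png'); P=pts(s); P[s['depth']<=0]=-1
L=np.zeros((420,560),bool); L[225:345,255:385]=1; L&=(P[...,2]>.052)&(P[...,2]<.075); Q=P[L]
c=np.linalg.lstsq(np.c_[Q[:,:2],np.ones(len(Q))],Q[:,2],rcond=None)[0]; print('plane',c.round(4),len(Q),'medz',np.median(Q[:,2]),cv2.minAreaRect(Q[:,:2].astype(np.float32)))
d=save('wrist','w5.png')
go((.4455,.006,.15,95.6),(.4455,.006,.0,95.6))
cv2.imwrite('pics/c2.png',np.hstack([cv2.resize(s['color'][80:380,100:500],(400,300)),cv2.resize(d['color'],(400,300))]))
E
```

```text
plane [-0.0123 -0.002   0.0682] 5320 medz 0.061216741774941075 ((0.53249192237854, 0.1604713648557663), (0.19398847222328186, 0.3175470530986786), 6.171966075897217)
t14.67 p [0.4465 0.1482 0.1875] yaw 95.4 tilt [ 0.009 -0.    -1.   ] j [ 0.11 -0.14  2.11 -0.    1.16 -1.56] F [-0.1 -0.  -0.1] gap 0.0854 g 0.0
-> (0.4455, 0.006, 0.15, 95.6) shift [  1.47 -14.15   3.75] len 14.7 turn -0.004
-> (0.4455, 0.006, 0.0, 95.6) shift [ 0.13  0.02 15.  ] len 15.0 turn -0.000
```

View pics/c2.png

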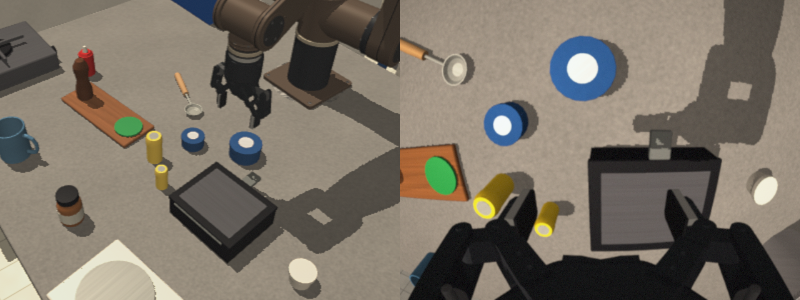

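The box is shut (lid top level at about z 0.061), and the small tin and shakers are undisturbed. Next is the small tin.

step_arm([
  [0, 0.3, -3, 0.5, 0],
  [0, 0.6, -6, 1.5, 0],
  [0, 0.9, -9, 3, 0],
  [0, 1.2, -12, 4.5, 0],
  [0, 1.4, -14.1, 6.5, 0],
])

```text
t: 15.08
tcp_pos: [0.4435, 0.0078, 0.1176]
ee_rot: [0.001, -0.049, 0.999, -0.0]
wrist_force: [1.1, -0.1, -0.2]
finger_gap: 0.0855
grasp_force: 0.0
```

step_arm([
  [0, 0, 0, 1, 0],
  [0, 0, 0, 1, 0],
  [0, 0, 0, 1, 0],
  [0, 0, 0, 1, 0],
  [0, 0, 0, 1, 0],
])

```text
t: 15.5
tcp_pos: [0.4439, 0.0101, 0.109]
ee_rot: [0.001, -0.05, 0.999, -0.0]
wrist_force: [-0.7, -0.2, 0.7]
finger_gap: 0.0852
grasp_force: 0.0
```

```bash
python3 - <<'E'
from h import *
d=wblob((100,120,50),(125,255,255),.032,'w6'); go((.4455,.006,.0,95.6))
for n in ('scene','top'):
    s=save(n,'l%s.png'%n); P=pts(s); P[s['depth']<=0]=-1
    L=((P[...,2]>.05)&(P[...,2]<.075)&(P[...,1]>.11)&(P[...,1]<.35)&(P[...,0]>.38)&(P[...,0]<.66)).astype(np.uint8)
    k,l,st,c=cv2.connectedComponentsWithStats(L); m=l==1+np.argmax(st[1:,4]); m=cv2.morphologyEx(m.astype(np.uint8),cv2.MORPH_OPEN,np.ones((19,19)))>0; Q=P[m]
    print(n,len(Q),cv2.minAreaRect(Q[:,:2].astype(np.float32)),np.linalg.lstsq(np.c_[Q[:,:2]-Q[:,:2].mean(0),np.ones(len(Q))],Q[:,2],rcond=None)[0].round(4))
E
```

```text
blob [375, 68, 114, 115, 7888] uv [430. 123.] xy circle [array([0.363 , 0.1119]), np.float64(0.0475)] mean [0.3627 0.1084]
blob [234, 173, 84, 85, 4192] uv [275. 214.] xy circle [array([0.4438, 0.0044]), np.float64(0.0323)] mean [0.4424 0.0037]
t15.55 p [0.4439 0.01   0.109 ] yaw 95.7 tilt [ 0.002 -0.    -1.   ] j [-0.21 -0.09  2.23  0.    1.01 -1.88] F [0.1 0.5 0.5] gap 0.0856 g 0.0
-> (0.4455, 0.006, 0.0, 95.6) shift [-0.1  -0.41 10.91] len 10.9 turn 0.002
scene 3608 ((0.5357755422592163, 0.22780954837799072), (0.17133274674415588, 0.18474526703357697), 5.498459339141846) [-0.0073 -0.004   0.0614]
top 2664 ((0.5584569573402405, 0.23490400612354279), (0.1260024756193161, 0.1748838722705841), 0.12165682762861252) [-0.0118 -0.0021  0.0605]
```

step_arm([
  [0, -0.1, -0.4, 3, 0],
  [0, -0.1, -0.5, 6, 0],
  [0, -0.1, -0.5, 9, 0],
  [0, -0.1, -0.5, 10.2, 0],
  [0, -0.1, -0.5, 10.2, 0],
])

```text
t: 16.07
tcp_pos: [0.4419, 0.0052, 0.0032]
ee_rot: [-0.003, -0.049, 0.999, 0.001]
wrist_force: [-0.6, 0.3, 0.2]
finger_gap: 0.0857
grasp_force: 0.0
```

step_arm([
  [255, 0, 0, 0, 0],
  [255, 0, 0, 0, 0],
  [255, 0, 0, 0, 0],
  [255, 0, 0, 0, 0],
  [255, 0, 0, 0, 0],
])

```text
t: 16.48
tcp_pos: [0.4467, 0.004, 0.0081]
ee_rot: [0.002, -0.049, 0.999, -0.001]
wrist_force: [0.1, 0.7, 6.4]
finger_gap: 0.06
grasp_force: 65.0
```

step_arm([
  [255, 0, 0, -3, 0],
  [255, 0, 0, -6, 0],
  [255, 0, 0, -10, 0],
  [255, 0, 0, -14, 0],
  [255, 0, 0, -15, 0],
])

```text
t: 16.9
tcp_pos: [0.4483, 0.0036, 0.1633]
ee_rot: [0.006, -0.049, 0.999, -0.002]
wrist_force: [1.1, 0.1, -0.8]
finger_gap: 0.0596
grasp_force: 65.2
```

```bash
python3 - <<'E'
from h import *
go((.539,.229,.16,95.6))
E
```

```text
t16.90 p [0.4483 0.0036 0.1633] yaw 95.6 tilt [ 0.013 -0.003 -1.   ] j [-0.22 -0.17  2.18  0.    1.11 -1.89] F [ 1.1  0.1 -0.8] gap 0.0596 g 65.2
-> (0.539, 0.229, 0.16, 95.6) shift [-11.24  21.54   0.39] len 24.3 turn 0.001
```

step_arm([
  [255, -1.9, 3.6, 0, 0],
  [255, -3.7, 7.2, 0, 0],
  [255, -5.6, 10.8, 0, 0],
  [255, -7.4, 14.4, 0, 0],
  [255, -9.3, 18, 0, 0],
])

```text
t: 17.32
tcp_pos: [0.5194, 0.1944, 0.1557]
ee_rot: [-0.0, -0.049, 0.999, -0.0]
wrist_force: [0.4, -0.5, -0.4]
finger_gap: 0.0599
grasp_force: 65.2
```

step_arm([
  [255, -1.9, 3.5, 0.3, 0],
  [255, -1.9, 3.5, 0.3, 0],
  [255, -1.9, 3.5, 0.3, 0],
  [255, -1.9, 3.5, 0.3, 0],
  [255, -1.9, 3.5, 0.3, 0],
])

```text
t: 17.73
tcp_pos: [0.5344, 0.2283, 0.1527]
ee_rot: [-0.0, -0.049, 0.999, -0.0]
wrist_force: [-0.0, -0.3, -1.3]
finger_gap: 0.0596
grasp_force: 65.2
```

```bash
python3 - <<'E'
from h import *
go((.539,.229,.078,95.6),(.539,.229,.069,95.6))
d=save('wrist','w7.png'); c=d['color']
for n in ('u','v'):pass
E
```

```text
t17.73 p [0.5344 0.2283 0.1527] yaw 95.6 tilt [-0.001 -0.    -1.   ] j [ 0.23  0.16  1.88 -0.    1.11 -1.44] F [-0.  -0.3 -1.3] gap 0.0596 g 65.2
-> (0.539, 0.229, 0.078, 95.6) shift [-0.47  0.02  7.47] len 7.5 turn -0.000
-> (0.539, 0.229, 0.069, 95.6) shift [-0.   0.   0.9] len 0.9 turn -0.000
```

View pics/w7.png

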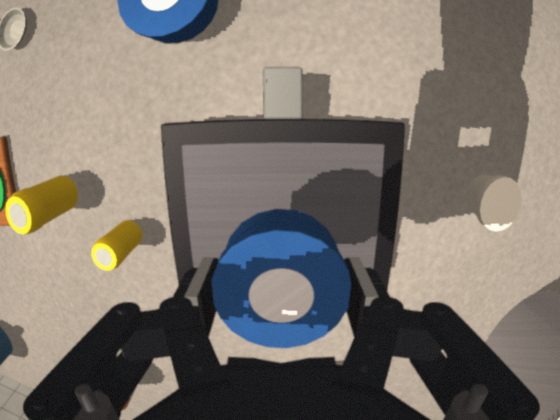

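```bash
python3 - <<'E'
from h import *
d=dict(np.load('pics/w7.npz'))
A=wray(d,163,127,.06);B=wray(d,406,125,.06);M=(A+B)/2;y=(B-A)[:2];w=np.linalg.norm(y);y/=w;x=np.array([y[1],-y[0]])
T=wray(d,282,68,.06); print(A.round(4),B.round(4),w,'yaw',np.degrees(np.arctan2(y[1],y[0])),'centre',M[:2]+.077*x,'tabtip',T.round(4),'centre from tip',T[:2]+.115*x)
E
```

```text
[0.4774 0.1317 0.06  ] [0.4578 0.313  0.06  ] 0.18236004056444954 yaw 96.169444734371 centre [0.54417255 0.23059399] tabtip [0.4288 0.2164 0.06  ] centre from tip [0.54312597 0.22877505]
```

step_arm([
  [255, -0.4, 0.1, 2, 0],
  [255, -0.8, 0.1, 4, 0],
  [255, -0.8, 0.1, 6, 0],
  [255, -0.8, 0.1, 7.3, 0],
  [255, -0.8, 0.1, 7.3, 0],
])

```text
t: 18.2
tcp_pos: [0.5403, 0.2294, 0.0766]
ee_rot: [-0.003, -0.048, 0.999, -0.001]
wrist_force: [-1.1, 0.7, -0.9]
finger_gap: 0.0598
grasp_force: 65.2
```

step_arm([
  [255, 0, 0, 0.2, 0],
  [255, 0, 0, 0.4, 0],
  [255, 0, 0, 0.5, 0],
  [255, 0, 0, 0.5, 0],
  [255, 0, 0, 0.5, 0],
])

```text
t: 18.62
tcp_pos: [0.5434, 0.2312, 0.0759]
ee_rot: [0.001, -0.049, 0.999, 0.0]
wrist_force: [0.4, -0.8, -0.5]
finger_gap: 0.0597
grasp_force: 65.2
```

```bash
python3 - <<'E'
from h import *
go((.543,.2295,.068,95.6))
E
```

```text
t18.62 p [0.5434 0.2312 0.0759] yaw 95.6 tilt [ 0.002  0.    -1.   ] j [ 0.23  0.28  1.9  -0.    0.97 -1.44] F [ 0.4 -0.8 -0.5] gap 0.0597 g 65.2
-> (0.543, 0.2295, 0.068, 95.6) shift [ 0.06 -0.17  0.79] len 0.8 turn 0.001
```

step_arm([
  [255, 0, -0.1, 0.3, 0],
  [255, 0, -0.1, 0.5, 0],
  [255, 0, -0.1, 0.7, 0],
  [255, 0, -0.1, 0.7, 0],
  [255, 0, -0.1, 0.7, 0],
])

```text
t: 19.03
tcp_pos: [0.5431, 0.2301, 0.0682]
ee_rot: [0.0, -0.049, 0.999, -0.0]
wrist_force: [-1.6, -0.1, 1.3]
finger_gap: 0.06
grasp_force: 65.4
```

step_arm([
  [255, 0, 0, 0.1, 0],
  [255, 0, 0, 0.2, 0],
  [255, 0, 0, 0.3, 0],
  [255, 0, 0, 0.3, 0],
  [255, 0, 0, 0.3, 0],
])

```text
t: 19.45
tcp_pos: [0.5432, 0.2302, 0.068]
ee_rot: [-0.0, -0.049, 0.999, -0.0]
wrist_force: [-7.7, -2.3, 14.1]
finger_gap: 0.0601
grasp_force: 66.7
```

step_arm([
  [255, 0, 0, -0.2, 0],
  [0, 0, 0, -0.2, 0],
  [0, 0, 0, -0.2, 0],
  [0, 0, 0, -0.2, 0],
  [0, 0, 0, -2, 0],
])

```text
t: 19.87
tcp_pos: [0.5398, 0.2292, 0.0807]
ee_rot: [-0.004, -0.049, 0.999, -0.001]
wrist_force: [0.3, -0.7, -0.8]
finger_gap: 0.0855
grasp_force: 0.0
```

step_arm([
  [0, 0, 0, -4, 0],
  [0, 0, 0, -8, 0],
  [0, 0, 0, -12, 0],
  [0, 0, -4, -14, 0.1],
  [0, 0, -8, -14, 0.2],
])

```text
t: 20.28
tcp_pos: [0.5535, 0.1529, 0.2317]
ee_rot: [0.006, 0.051, 0.999, 0.001]
wrist_force: [1.3, -0.9, -0.1]
finger_gap: 0.0853
grasp_force: 0.0
```

```bash
python3 - <<'E'
from h import *
go((.53,.0,.24,60),(.52,-.2,.24,25),(.5115,-.3825,.24,8.8))
d=wblob((100,120,50),(125,255,255),.092,'w8')
s=save('scene','s4.png'); cv2.imwrite('pics/c3.png',np.hstack([cv2.resize(s['color'][80:380,100:500],(400,300)),cv2.resize(d['color'],(400,300))]))
E
```

```text
t20.28 p [0.5535 0.1529 0.2317] yaw 84.2 tilt [ 0.012  0.001 -1.   ] j [ 0.09  0.06  1.84  0.    1.24 -1.38] F [ 1.3 -0.9 -0.1] gap 0.0853 g 0.0
-> (0.53, 0.0, 0.24, 60) shift [  0.78 -15.45  -0.88] len 15.5 turn 0.422
-> (0.52, -0.2, 0.24, 25) shift [ -9.13 -17.82  -0.04] len 20.0 turn 0.611
-> (0.5115, -0.3825, 0.24, 8.8) shift [-16.18  -8.48  -0.04] len 18.3 turn 0.283
blob [329, 139, 67, 68, 2649] uv [362. 172.] xy circle [array([0.5424, 0.2256]), np.float64(0.0329)] mean [0.5414 0.2255]
blob [186, 0, 78, 47, 2091] uv [224.  22.] xy circle [array([0.3843, 0.1185]), np.float64(0.0347)] mean [0.396  0.1182]
```

View pics/c3.png

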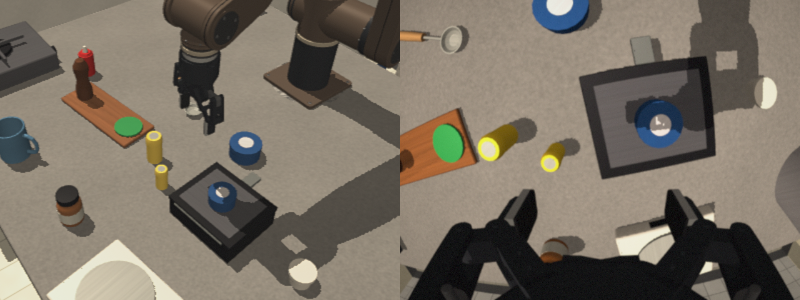

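The tin sits at about the middle of the closed lid. Next is the bottle.

step_arm([
  [0, 0.2, -3.5, -0.3, 0.08],
  [0, 0.4, -7, -0.6, 0.16],
  [0, 0.5, -10.5, -0.9, 0.25],
  [0, 0.6, -14, -0.9, 0.34],
  [0, 0.8, -15.4, -0.9, 0.42],
])

```text
t: 20.8
tcp_pos: [0.5264, -0.0037, 0.2331]
ee_rot: [-0.0, 0.261, 0.965, -0.001]
wrist_force: [0.1, 0.4, -0.4]
finger_gap: 0.0853
grasp_force: 0.0
```

step_arm([
  [0, -1.9, -3.6, 0, 0.12],
  [0, -3.7, -7.2, 0, 0.24],
  [0, -5.5, -10.8, 0, 0.36],
  [0, -7.3, -14.4, 0, 0.48],
  [0, -9.1, -17.8, 0, 0.61],
])

```text
t: 21.22
tcp_pos: [0.5166, -0.2018, 0.2328]
ee_rot: [-0.001, 0.536, 0.844, 0.0]
wrist_force: [1.4, -0.2, -0.1]
finger_gap: 0.0854
grasp_force: 0.0
```

```bash
python3 - <<'E'
from h import *
go((.5115,-.4325,.20,8.8))
E
```

```text
t21.22 p [ 0.5166 -0.2018  0.2328] yaw 25.1 tilt [-0.001  0.001 -1.   ] j [-0.56  0.02  1.87  0.    1.25 -0.99] F [ 1.4 -0.2 -0.1] gap 0.0854 g 0.0
-> (0.5115, -0.4325, 0.2, 8.8) shift [-20.67 -10.26   3.26] len 23.3 turn 0.285
```

step_arm([
  [0, -3.5, -1.8, 0, 0.1],
  [0, -7, -3.5, 0, 0.2],
  [0, -10.6, -5.2, 0, 0.28],
  [0, -14, -7, 0, 0.28],
  [0, -17.6, -8.7, 0, 0.28],
])

```text
t: 21.63
tcp_pos: [0.5139, -0.3979, 0.2324]
ee_rot: [-0.001, 0.647, 0.763, 0.0]
wrist_force: [1.1, 0.0, 0.3]
finger_gap: 0.0854
grasp_force: 0.0
```

step_arm([
  [0, -2, -2.2, 1, 0],
  [0, -2.6, -2.4, 3, 0],
  [0, -2.6, -2.4, 5, 0],
  [0, -2.6, -2.4, 5, 0],
  [0, -2.6, -2.4, 5, 0],
])

```text
t: 22.05
tcp_pos: [0.4941, -0.4251, 0.1812]
ee_rot: [-0.003, 0.647, 0.763, 0.001]
wrist_force: [-0.2, 0.4, -0.5]
finger_gap: 0.0856
grasp_force: 0.0
```

```bash
python3 - <<'E'
from h import *
go((.5115,-.4325,.18,8.8))
d=save('wrist','w9.png')
E
```

```text
t22.05 p [ 0.4941 -0.4251  0.1812] yaw 9.4 tilt [-0.003  0.004 -1.   ] j [-0.87  0.28  1.68  0.    1.19 -1.03] F [-0.2  0.4 -0.5] gap 0.0856 g 0.0
-> (0.5115, -0.4325, 0.18, 8.8) shift [-1.01  1.59  0.11] len 1.9 turn 0.011
```

View pics/w9.png

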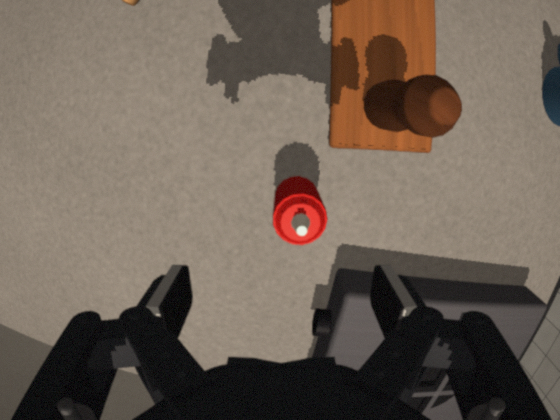

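The bottle's nozzle tip is at (301,231). The stove's edge (knob at (321,322)) is close to the right finger, so I'll check clearance first.

```bash
python3 - <<'E'
from h import *
d=dict(np.load('pics/w9.npz')); print('tip',wray(d,301,231,.096).round(4)); print('body',wray(d,300,217,.072).round(4))
t=dict(np.load('pics/top0.npz')); P=pts(t); P[t['depth']<=0]=-1
m=(P[...,1]<-.4)&(P[...,0]>.54)&(P[...,2]>.015)&(P[...,2]<.3); Q=P[m]; print('stove min x',Q[:,0].min(),'max y',Q[:,1].max(),'z',np.percentile(Q[:,2],[50,95]).round(3))
F=np.array([.567,-.423]); k=np.hypot(*(Q[:,:2]-F).T); print('near finger',k.min(),Q[k.argmin()])
print(P[203:212:3,505:525:4].round(3).tolist())
go((.5115,-.4325,.18,8.8))
E
```

```text
tip [ 0.5116 -0.4373  0.096 ]
body [ 0.5116 -0.4344  0.072 ]
stove min x 0.5537470414317401 max y -0.49991115728230484 z [0.059 0.081]
near finger 0.07942486570169638 [ 0.57517486 -0.50200304  0.05308167]
[[[0.561, -0.553, -0.001], [0.554, -0.546, 0.036], [0.554, -0.557, 0.034], [0.554, -0.567, 0.035], [0.555, -0.578, 0.03]], [[0.554, -0.554, -0.005], [0.553, -0.561, 0.001], [0.553, -0.572, -0.001], [0.554, -0.583, -0.003], [0.553, -0.59, 0.003]], [[0.546, -0.553, -0.004], [0.545, -0.561, 0.002], [0.546, -0.572, -0.002], [0.545, -0.58, 0.004], [0.546, -0.591, 0.0]]]
t22.10 p [ 0.495  -0.4257  0.1833] yaw 9.4 tilt [-0.001  0.001 -1.   ] j [-0.87  0.28  1.67  0.    1.19 -1.03] F [0.4 0.4 0.4] gap 0.0855 g 0.0
-> (0.5115, -0.4325, 0.18, 8.8) shift [-0.94  1.51  0.33] len 1.8 turn 0.011
```

step_arm([
  [0, -1.1, 1.5, 0, 0.01],
  [0, -1.1, 1.5, 0, 0.01],
  [0, -1.1, 1.5, 3, 0.01],
  [0, -1.1, 1.5, 6, 0.01],
  [0, -1.1, 1.5, 6, 0.01],
])

```text
t: 22.52
tcp_pos: [0.5093, -0.4315, 0.1185]
ee_rot: [-0.005, 0.65, 0.76, 0.001]
wrist_force: [-1.0, 0.4, -2.0]
finger_gap: 0.0855
grasp_force: 0.0
```

```bash
python3 - <<'E'
from h import *
go((.5115,-.434,.037,8.8))
E
```

```text
t22.52 p [ 0.5093 -0.4315  0.1185] yaw 8.9 tilt [-0.007  0.007 -1.   ] j [-0.85  0.38  1.67 -0.    1.1  -1.01] F [-1.   0.4 -2. ] gap 0.0855 g 0.0
-> (0.5115, -0.434, 0.037, 8.8) shift [-0.35  0.22  8.15] len 8.2 turn 0.002
```

step_arm([
  [0, -0.1, 0, 2, 0],
  [0, -0.2, 0.1, 4, 0],
  [0, -0.2, 0.1, 6, 0],
  [0, -0.2, 0.1, 8, 0],
  [0, -0.2, 0.1, 8.1, 0],
])

```text
t: 22.93
tcp_pos: [0.5115, -0.4347, 0.0406]
ee_rot: [-0.003, 0.65, 0.76, 0.0]
wrist_force: [-1.2, 0.7, -0.5]
finger_gap: 0.0856
grasp_force: 0.0
```

step_arm([
  [0, 0, 0, 0, 0],
  [255, 0, 0, 0, 0],
  [255, 0, 0, 0, 0],
  [255, 0, 0, 0, 0],
  [255, 0, 0, 0, 0],
])

```text
t: 23.35
tcp_pos: [0.5135, -0.4378, 0.0454]
ee_rot: [0.002, 0.651, 0.759, -0.0]
wrist_force: [-1.0, 0.1, 2.7]
finger_gap: 0.0443
grasp_force: 61.2
```

step_arm([
  [255, 0, 0, 0, 0],
  [255, 0, 0, 0, 0],
  [255, 0, 0, 0, 0],
  [255, 0, 0, 0, 0],
  [255, 0, 0, 0, 0],
])

```text
t: 23.77
tcp_pos: [0.5135, -0.4378, 0.0454]
ee_rot: [0.001, 0.651, 0.759, -0.0]
wrist_force: [-1.1, 0.1, 6.6]
finger_gap: 0.0445
grasp_force: 61.3
```

step_arm([
  [255, 0, 0, -2, 0],
  [255, 0, 0, -5, 0],
  [255, 0, 0, -8, 0],
  [255, 0, 0, -8, 0],
  [255, 0, 0, -8, 0],
])

```text
t: 24.18
tcp_pos: [0.5138, -0.4377, 0.1255]
ee_rot: [0.003, 0.651, 0.759, -0.0]
wrist_force: [0.9, -0.3, -2.0]
finger_gap: 0.0446
grasp_force: 61.6
```

```bash
python3 - <<'E'
from h import *
go((.5115,-.434,.21,8.8),(.47,-.28,.21,8.8),(.552,-.137,.21,8.8))
E
```

```text
t24.18 p [ 0.5138 -0.4377  0.1255] yaw 8.8 tilt [ 0.003 -0.004 -1.   ] j [-0.86  0.38  1.66  0.    1.1  -1.01] F [ 0.9 -0.3 -2. ] gap 0.0446 g 61.6
-> (0.5115, -0.434, 0.21, 8.8) shift [ 0.36 -0.14 -8.45] len 8.5 turn 0.000
-> (0.47, -0.28, 0.21, 8.8) shift [15.85 -1.75 -0.07] len 15.9 turn 0.000
-> (0.552, -0.137, 0.21, 8.8) shift [12.88 10.29 -0.03] len 16.5 turn 0.000
```

step_arm([
  [255, 0, 0, -3.5, 0],
  [255, 0, 0, -7, 0],
  [255, 0, 0, -9, 0],
  [255, 4, -0.5, -9, 0],
  [255, 8, -1, -9, 0],
])

```text
t: 24.6
tcp_pos: [0.4904, -0.3598, 0.2127]
ee_rot: [0.0, 0.652, 0.759, 0.0]
wrist_force: [0.2, -0.4, -2.1]
finger_gap: 0.0446
grasp_force: 61.9
```

step_arm([
  [255, 4, 0, 0, 0],
  [255, 8, 0, 0, 0],
  [255, 12, 1, 0, 0],
  [255, 15, 3, 0, 0],
  [255, 18, 5.5, 0, 0],
])

```text
t: 25.02
tcp_pos: [0.5153, -0.1703, 0.2103]
ee_rot: [-0.002, 0.651, 0.759, -0.001]
wrist_force: [-0.0, -1.1, -2.3]
finger_gap: 0.0444
grasp_force: 62.0
```

```bash
python3 - <<'E'
from h import *
go((.552,-.137,.13,8.8))
E
```

```text
t25.02 p [ 0.5153 -0.1703  0.2103] yaw 8.8 tilt [-0.004  0.002 -1.   ] j [-0.51  0.02  1.92 -0.    1.21 -0.66] F [-0.  -1.1 -2.3] gap 0.0444 g 62.0
-> (0.552, -0.137, 0.13, 8.8) shift [2.71 4.16 8.02] len 9.4 turn -0.001
```

step_arm([
  [255, 1.4, 2, 0, 0],
  [255, 2.7, 4.1, 2, 0],
  [255, 2.7, 4.1, 5, 0],
  [255, 2.7, 4.1, 8, 0],
  [255, 2.7, 4.1, 10, 0],
])

```text
t: 25.43
tcp_pos: [0.5509, -0.1377, 0.1073]
ee_rot: [-0.004, 0.65, 0.76, -0.001]
wrist_force: [0.1, -0.1, -2.3]
finger_gap: 0.0441
grasp_force: 62.1
```

step_arm([
  [255, 0, 0, 1, 0],
  [255, 0, 0, 2, 0],
  [255, 0, 0, 2, 0],
  [255, 0, 0, 2, 0],
  [255, 0, 0, 2, 0],
])

```text
t: 25.85
tcp_pos: [0.5547, -0.1404, 0.0944]
ee_rot: [0.001, 0.651, 0.759, 0.0]
wrist_force: [0.2, 0.1, -1.9]
finger_gap: 0.0447
grasp_force: 62.1
```

```bash
python3 - <<'E'
from h import *
d=wblob((45,100,40),(85,255,255),.018,'w10'); go((.552,-.137,.064,8.8))
# red body in scene, coaster in scene
s=save('scene','s5.png'); h=cv2.cvtColor(s['color'],cv2.COLOR_BGR2HSV)
cv2.imwrite('pics/c4.png',np.hstack([cv2.resize(s['color'][150:270,150:310],(400,300)),cv2.resize(d['color'],(400,300))]))
E
```

```text
blob [226, 161, 105, 81, 4180] uv [277. 193.] xy circle [array([ 0.5526, -0.1388]), np.float64(0.0376)] mean [ 0.5497 -0.1245]
t25.90 p [ 0.5548 -0.1405  0.0947] yaw 8.8 tilt [ 0.003 -0.001 -1.   ] j [-0.43  0.21  1.93 -0.    0.99 -0.58] F [-0.1 -0.4 -1.8] gap 0.0445 g 62.1
-> (0.552, -0.137, 0.064, 8.8) shift [ 0.39 -0.23  3.07] len 3.1 turn 0.000
```

View pics/c4.png

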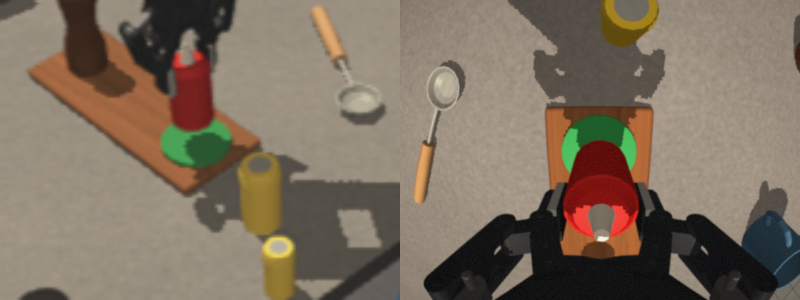

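```bash
python3 - <<'E'
from h import *
d=dict(np.load('pics/w10.npz')); h=cv2.cvtColor(d['color'],cv2.COLOR_BGR2HSV)
print(wray(d,282,333,.145).round(4))
m=cv2.inRange(h,(0,150,60),(6,255,255))|cv2.inRange(h,(174,150,60),(180,255,255)); k,l,st,c=cv2.connectedComponentsWithStats(m); i=1+np.argmax(st[1:,4]); print(st[i],c[i])
s=dict(np.load('pics/s5.npz')); h=cv2.cvtColor(s['color'],cv2.COLOR_BGR2HSV)
m=(cv2.inRange(h,(0,130,50),(6,255,255))|cv2.inRange(h,(172,130,50),(180,255,255))); m[:150]=0; m[230:]=0; m[:,:190]=0; m[:,260:]=0
k,l,st,c=cv2.connectedComponentsWithStats(m); i=1+np.argmax(st[1:,4]); print(st[i],c[i]); mm=l==i
vb=st[i,1]+st[i,3]-1; cols=np.where(mm[vb-8])[0]; ub=cols.mean(); print('foot col',ub,vb)
# foot front lowest pixel: radius 23mm toward camera; midaxis at base: 
C=-s['R'].T@s['t']; p=ray(s,ub,vb,.0493); dirv=(C-p)[:2]/np.linalg.norm((C-p)[:2]); print('foot centre scene',p[:2]-.023*dirv)
m=cv2.inRange(h,(45,100,40),(85,255,255)); k,l,st,c=cv2.connectedComponentsWithStats(m[:, :260][150:250]); 
k,l,st,c=cv2.connectedComponentsWithStats(m); j=[a for a in range(1,k) if 180<c[a][0]<260 and st[a,4]>50]
for a in j:
    v,u=np.where(l==a); W=np.array([ray(s,x,y,.018)[:2] for x,y in zip(u,v)]); print('coaster scene',cv2.minEnclosingCircle(W.astype(np.float32)))
E
```

```text
[ 0.5552 -0.1413  0.145 ]
[ 228  197  107  136 9607] [280.50952431 263.31268866]
[218 170  18  32 420] [226.47857143 186.77380952]
foot col 226.0 201
foot centre scene [ 0.55309345 -0.14827295]
coaster scene ((0.5544567108154297, -0.1370886117219925), 0.03915978968143463)
```

step_arm([
  [255, 0.1, -0.1, 0.5, 0],
  [255, 0.2, -0.2, 1.2, 0],
  [255, 0.3, -0.2, 1.9, 0],
  [255, 0.3, -0.2, 2.5, 0],
  [255, 0.3, -0.2, 2.6, 0],
])

```text
t: 26.37
tcp_pos: [0.5499, -0.1365, 0.0649]
ee_rot: [-0.002, 0.651, 0.759, -0.001]
wrist_force: [-0.6, 0.1, -2.6]
finger_gap: 0.0445
grasp_force: 62.1
```

step_arm([
  [255, 0, 0, 0, 0],
  [255, 0, 0, 0, 0],
  [255, 0, 0, 0, 0],
  [255, 0, 0, 0, 0],
  [255, 0, 0, 0, 0],
])

```text
t: 26.78
tcp_pos: [0.5515, -0.1373, 0.0673]
ee_rot: [0.0, 0.651, 0.759, 0.0]
wrist_force: [-0.1, 0.2, -1.7]
finger_gap: 0.0444
grasp_force: 62.1
```

```bash
python3 - <<'E'
from h import *
go((.552,-.138,.0634,8.8))
s=save('scene','s6.png'); cv2.imwrite('pics/c5.png',cv2.resize(s['color'][160:240,180:280],(800,600)[0:2],interpolation=cv2.INTER_CUBIC)[:600])
E
```

```text
t26.78 p [ 0.5515 -0.1373  0.0673] yaw 8.8 tilt [ 0.001 -0.    -1.   ] j [-0.42  0.25  1.95 -0.    0.94 -0.58] F [-0.1  0.2 -1.7] gap 0.0444 g 62.1
-> (0.552, -0.138, 0.0634, 8.8) shift [-0.08  0.04  0.39] len 0.4 turn 0.000
```

View pics/c5.png

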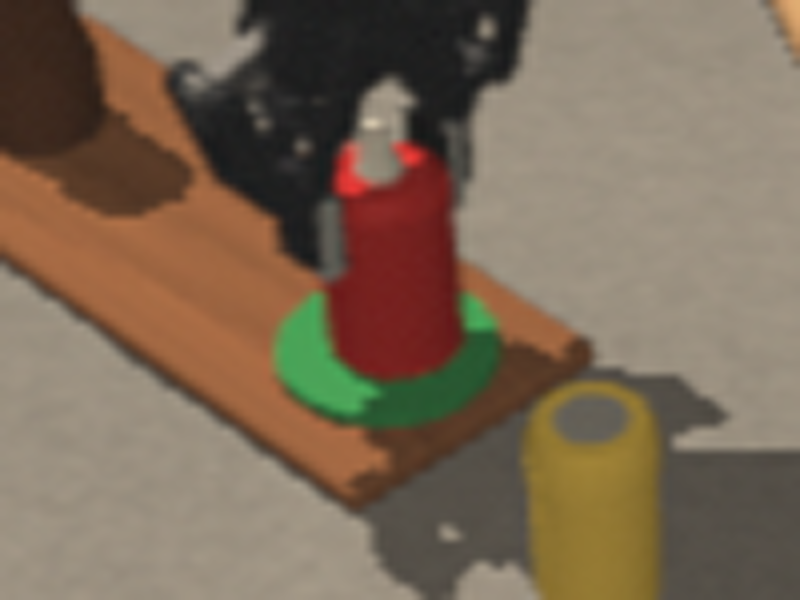

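The scene crop shows the foot within about 3–4 mm of the coaster's centre. I'll nudge it 2 mm and set it down.

step_arm([
  [255, -0.1, 0, 0.1, 0],
  [255, -0.2, 0, 0.3, 0],
  [255, -0.2, 0, 0.4, 0],
  [255, -0.2, 0, 0.4, 0],
  [255, -0.2, 0, 0.4, 0],
])

```text
t: 27.25
tcp_pos: [0.5517, -0.1394, 0.0635]
ee_rot: [0.0, 0.651, 0.759, -0.0]
wrist_force: [-1.6, 0.7, 2.1]
finger_gap: 0.0441
grasp_force: 62.4
```

step_arm([
  [255, 0, 0, 0.1, 0],
  [255, 0, 0, 0.2, 0],
  [255, 0, 0, 0.2, 0],
  [255, 0, 0, 0.2, 0],
  [255, 0, 0, 0.2, 0],
])

```text
t: 27.67
tcp_pos: [0.5519, -0.1396, 0.0634]
ee_rot: [-0.0, 0.65, 0.76, -0.0]
wrist_force: [-5.4, 1.0, 11.7]
finger_gap: 0.0445
grasp_force: 63.5
```

step_arm([
  [255, 0, 0, -0.2, 0],
  [0, 0, 0, -0.2, 0],
  [0, 0, 0, -0.2, 0],
  [0, 0, 0, -0.2, 0],
  [0, 0, 0, -0.2, 0],
])

```text
t: 28.08
tcp_pos: [0.5515, -0.1391, 0.0626]
ee_rot: [-0.0, 0.651, 0.759, -0.0]
wrist_force: [0.1, 0.5, 0.8]
finger_gap: 0.0856
grasp_force: 0.0
```

step_arm([
  [0, 0, 0, -3, 0],
  [0, 0, 0, -6, 0],
  [0, 0, 0, -10, 0],
  [0, 0, 0, -14, 0],
  [0, 4, 0, -15, 0],
])

```text
t: 28.5
tcp_pos: [0.5498, -0.1051, 0.2213]
ee_rot: [0.008, 0.653, 0.758, 0.002]
wrist_force: [1.3, -0.2, 0.9]
finger_gap: 0.0854
grasp_force: 0.0
```

step_arm([
  [0, 4, 0, 0, 0],
  [0, 8.5, -0.5, 0, 0],
  [0, 8.5, -1, 2, 0],
  [0, 8.5, -1, 5, 0],
  [0, 8.5, -1, 8, 0],
])

```text
t: 28.92
tcp_pos: [0.5232, -0.0162, 0.1334]
ee_rot: [0.002, 0.65, 0.76, 0.001]
wrist_force: [-0.2, -0.8, -0.2]
finger_gap: 0.0857
grasp_force: 0.0
```

```bash
python3 - <<'E'
from h import *
d=wblob((20,100,60),(35,255,255),.08,'w11'); go((.5555,-.0105,.035,8.8))
E
```

```text
blob [296, 174, 64, 81, 2841] uv [323. 211.] xy circle [array([ 0.5497, -0.0046]), np.float64(0.0282)] mean [ 0.5488 -0.0014]
blob [361, 91, 59, 44, 1545] uv [387. 111.] xy circle [array([0.5786, 0.0692]), np.float64(0.0192)] mean [0.5769 0.0685]
t28.97 p [ 0.5183 -0.0156  0.1256] yaw 8.9 tilt [-0.01   0.002 -1.   ] j [-0.23  0.06  2.04 -0.    1.05 -0.38] F [-2.2 -0.1 -3.3] gap 0.0854 g 0.0
-> (0.5555, -0.0105, 0.035, 8.8) shift [-0.1   3.84  9.03] len 9.8 turn 0.002
```

step_arm([
  [0, 0, 2, 0, 0],
  [0, 0, 3.8, 0, 0],
  [0, 0, 3.8, 0, 0],
  [0, 0, 3.8, 0, 0],
  [0, 0, 3.8, 0, 0],
])

```text
t: 29.38
tcp_pos: [0.5596, -0.0115, 0.1331]
ee_rot: [-0.0, 0.651, 0.759, -0.0]
wrist_force: [0.2, -0.7, 0.1]
finger_gap: 0.0853
grasp_force: 0.0
```

```bash
python3 - <<'E'
from h import *
d=wblob((20,100,60),(35,255,255),.08,'w12'); go((.5555,-.0105,.035,8.8))
h=cv2.cvtColor(d['color'],cv2.COLOR_BGR2HSV); m=(h[...,1]<70).astype(np.uint8)
y=cv2.inRange(h,(20,100,60),(35,255,255)); cs,_=cv2.findContours(y,cv2.RETR_CCOMP,cv2.CHAIN_APPROX_NONE)
for c in cs:
    if 150<cv2.contourArea(c)<1500:
        W=np.array([wray(d,*p[0],.08)[:2] for p in c]); print('disc?',cv2.contourArea(c),cv2.minEnclosingCircle(W.astype(np.float32)))
E
```

```text
blob [244, 173, 62, 81, 2755] uv [275. 210.] xy circle [array([ 0.5544, -0.0036]), np.float64(0.0271)] mean [ 0.5548 -0.0008]
blob [319, 86, 52, 44, 1265] uv [343. 107.] xy circle [array([0.5859, 0.0704]), np.float64(0.0159)] mean [0.5851 0.0698]
t29.43 p [ 0.5594 -0.0114  0.1331] yaw 8.8 tilt [-0.001  0.    -1.   ] j [-0.2   0.14  1.94 -0.    1.06 -0.36] F [-0.   0.3 -0.8] gap 0.0855 g 0.0
-> (0.5555, -0.0105, 0.035, 8.8) shift [ 0.15 -0.37  9.81] len 9.8 turn 0.000
disc? 1056.0 ((0.5559186339378357, -0.012779252603650093), 0.012757459655404091)
disc? 552.5 ((0.5893896222114563, 0.07042043656110764), 0.00861386675387621)
```

step_arm([
  [0, 0, -0.4, 2.5, 0],
  [0, 0, -0.4, 5, 0],
  [0, 0, -0.4, 7.5, 0],
  [0, 0, -0.4, 9.6, 0],
  [0, 0, -0.4, 9.6, 0],
])

```text
t: 29.85
tcp_pos: [0.5516, -0.0114, 0.0325]
ee_rot: [-0.004, 0.651, 0.759, -0.002]
wrist_force: [-1.5, 0.5, -0.2]
finger_gap: 0.0854
grasp_force: 0.0
```

step_arm([
  [0, 0, 0, 0, 0],
  [255, 0, 0, 0, 0],
  [255, 0, 0, 0, 0],
  [255, 0, 0, 0, 0],
  [255, 0, 0, 0, 0],
])

```text
t: 30.27
tcp_pos: [0.5571, -0.0122, 0.0388]
ee_rot: [0.001, 0.651, 0.759, 0.001]
wrist_force: [-2.7, 0.1, 8.8]
finger_gap: 0.0404
grasp_force: 59.6
```

step_arm([
  [255, 0, 0, 0, 0],
  [255, 0, 0, 0, 0],
  [255, 0, 0, 0, 0],
  [255, 0, 0, 0, 0],
  [255, 0, 0, 0, 0],
])

```text
t: 30.68
tcp_pos: [0.5572, -0.0122, 0.0389]
ee_rot: [0.001, 0.651, 0.759, 0.0]
wrist_force: [-1.6, -0.7, 6.3]
finger_gap: 0.04
grasp_force: 59.9
```

step_arm([
  [255, 0, 0, -4, 0],
  [255, 0, 0, -8, 0],
  [255, 0, 0, -12, 0],
  [255, 0, 0, -16, 0],
  [255, 0, 0, -19, 0],
])

```text
t: 31.1
tcp_pos: [0.5568, -0.012, 0.2311]
ee_rot: [0.002, 0.651, 0.759, 0.001]
wrist_force: [1.2, -0.8, -0.6]
finger_gap: 0.0403
grasp_force: 60.9
```

```bash
python3 - <<'E'
from h import *
go((.5665,-.2305,.22,8.8))
E
```

```text
t31.10 p [ 0.5568 -0.012   0.2311] yaw 8.8 tilt [ 0.004 -0.001 -1.   ] j [-0.2   0.02  1.87  0.    1.24 -0.36] F [ 1.2 -0.8 -0.6] gap 0.0403 g 60.9
-> (0.5665, -0.2305, 0.22, 8.8) shift [-21.74  -2.4    1.14] len 21.9 turn 0.001
```

step_arm([
  [255, -4.1, -0.5, 0, 0],
  [255, -8.2, -0.9, 0, 0],
  [255, -12.3, -1.4, 0, 0],
  [255, -16.4, -1.8, 0, 0],
  [255, -20.4, -2.3, 0, 0],
])

```text
t: 31.52
tcp_pos: [0.5644, -0.2188, 0.2272]
ee_rot: [0.0, 0.65, 0.76, 0.0]
wrist_force: [0.3, -0.2, -1.0]
finger_gap: 0.0401
grasp_force: 60.9
```

step_arm([
  [255, -1.3, -0.1, 0, 0],
  [255, -1.3, -0.1, 0, 0],
  [255, -1.3, -0.1, 0, 0],
  [255, -1.3, -0.1, 0, 0],
  [255, -1.3, -0.1, 0, 0],
])

```text
t: 31.93
tcp_pos: [0.5657, -0.2283, 0.2269]
ee_rot: [-0.0, 0.65, 0.76, 0.0]
wrist_force: [-0.1, 0.4, -0.6]
finger_gap: 0.0407
grasp_force: 60.8
```

```bash
python3 - <<'E'
from h import *
d=save('wrist','w13.png'); go((.5665,-.2305,.12,8.8))
t=save('top','t2.png'); P=pts(t); P[t['depth']<=0]=-1
for n,b,lo,hi in (('mill',(.53,.63,-.38,-.28),.125,.16),('bottle',(.5,.6,-.19,-.09),.075,.12)):
    m=(P[...,0]>b[0])&(P[...,0]<b[1])&(P[...,1]>b[2])&(P[...,1]<b[3])&(P[...,2]>lo)&(P[...,2]<hi); Q=P[m]; print(n,len(Q), cv2.minEnclosingCircle(Q[:,:2].astype(np.float32)) if len(Q) else '')
E
```

```text
t31.98 p [ 0.5658 -0.2284  0.227 ] yaw 8.9 tilt [-0.  0. -1.] j [-0.55  0.15  1.75  0.    1.25 -0.71] F [-0.2 -0.3 -0.2] gap 0.0399 g 60.8
-> (0.5665, -0.2305, 0.12, 8.8) shift [-0.23  0.04 10.69] len 10.7 turn 0.002
mill 7 ((0.5924270749092102, -0.33073949813842773), 0.006533115636557341)
bottle 308 ((0.5496838092803955, -0.1340591013431549), 0.02352180890738964)
```

View pics/w13.png

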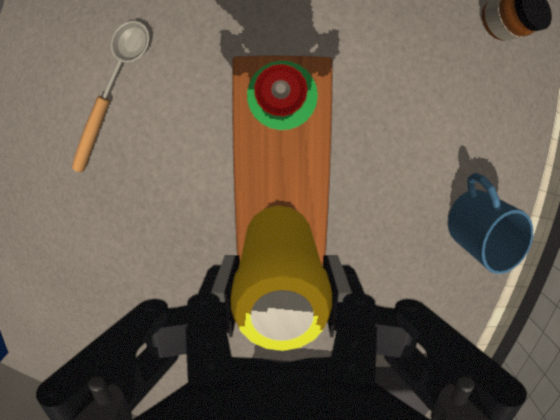

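The bottle stands centred on the coaster at (281,90), and the shaker is held upright on the board's midline. I'll lower it.

step_arm([
  [255, -0.2, 0.1, 4, 0],
  [255, -0.2, 0.1, 8, 0],
  [255, -0.2, 0.1, 12, 0],
  [255, -0.2, 0.1, 15.5, 0],
  [255, -0.2, 0.1, 16.5, 0],
])

```text
t: 32.45
tcp_pos: [0.563, -0.2284, 0.0553]
ee_rot: [-0.006, 0.65, 0.76, -0.001]
wrist_force: [-0.6, 0.2, -1.6]
finger_gap: 0.04
grasp_force: 60.8
```

step_arm([
  [255, 0, 0, 0, 0],
  [255, 0, 0, 0, 0],
  [255, 0, 0, 0, 0],
  [255, 0, 0, 0, 0],
  [255, 0, 0, 0, 0],
])

```text
t: 32.87
tcp_pos: [0.5686, -0.2328, 0.0649]
ee_rot: [0.002, 0.651, 0.759, 0.0]
wrist_force: [0.5, 0.6, -0.8]
finger_gap: 0.0401
grasp_force: 60.9
```

```bash
python3 - <<'E'
from h import *
go((.567,-.231,.0509,8.8))
E
```

```text
t32.87 p [ 0.5686 -0.2328  0.0649] yaw 8.8 tilt [ 0.004 -0.003 -1.   ] j [-0.55  0.34  1.84  0.    0.96 -0.71] F [ 0.5  0.6 -0.8] gap 0.0401 g 60.9
-> (0.567, -0.231, 0.0509, 8.8) shift [ 0.21 -0.14  1.4 ] len 1.4 turn 0.001
```

step_arm([
  [255, 0.1, -0.1, 0.4, 0],
  [255, 0.2, -0.1, 0.8, 0],
  [255, 0.2, -0.1, 1.2, 0],
  [255, 0.2, -0.1, 1.2, 0],
  [255, 0.2, -0.1, 1.2, 0],
])

```text
t: 33.28
tcp_pos: [0.566, -0.2305, 0.051]
ee_rot: [0.0, 0.651, 0.759, -0.0]
wrist_force: [-2.2, 0.5, 4.9]
finger_gap: 0.0403
grasp_force: 61.4
```

step_arm([
  [255, 0, 0, 0.1, 0],
  [255, 0, 0, 0.2, 0],
  [255, 0, 0, 0.3, 0],
  [255, 0, 0, 0.3, 0],
  [255, 0, 0, 0.3, 0],
])

```text
t: 33.7
tcp_pos: [0.5662, -0.2309, 0.0509]
ee_rot: [0.0, 0.65, 0.76, -0.001]
wrist_force: [-7.8, 2.1, 17.6]
finger_gap: 0.0401
grasp_force: 62.6
```

Seated exactly at the expected height. I'll release, rise and check.

step_arm([
  [255, 0, 0, -0.3, 0],
  [0, 0, 0, -0.3, 0],
  [0, 0, 0, -0.3, 0],
  [0, 0, 0, -0.3, 0],
  [0, 0, 0, -0.3, 0],
])

```text
t: 34.12
tcp_pos: [0.5653, -0.2298, 0.0492]
ee_rot: [-0.001, 0.651, 0.759, -0.0]
wrist_force: [0.4, -0.6, -0.5]
finger_gap: 0.0848
grasp_force: 0.0
```

step_arm([
  [0, 0, 0, -3, 0],
  [0, 0, 0, -6, 0],
  [0, 0, 0, -10, 0],
  [0, 0, 0, -14, 0],
  [0, 0, 0, -18, 0],
])

```text
t: 34.53
tcp_pos: [0.5652, -0.2297, 0.2308]
ee_rot: [-0.001, 0.651, 0.759, -0.0]
wrist_force: [0.8, -0.9, -0.1]
finger_gap: 0.0854
grasp_force: 0.0
```

step_arm([
  [0, 2, -4, 0, 0],
  [0, 2, -8, 0, 0],
  [0, 2, -11, 0, 0],
  [0, 2, -11, 0, 0],
  [0, 2, -11, 0, 0],
])

```text
t: 34.95
tcp_pos: [0.4529, -0.2271, 0.2297]
ee_rot: [0.0, 0.651, 0.759, 0.0]
wrist_force: [0.1, 0.0, 0.5]
finger_gap: 0.0855
grasp_force: 0.0
```

```bash
python3 - <<'E'
from h import *
t=save('top','t3.png'); s=save('scene','s9.png'); go()
for nm,d in (('top',t),('scene',s)):
    P=pts(d); P[d['depth']<=0]=-1
    for n,b,lo,hi in (('mill',(.55,.61,-.36,-.29),.128,.15),('bottle',(.51,.59,-.18,-.09),.08,.12),('shaker',(.53,.61,-.27,-.19),.083,.11),('tin',(.48,.6,.17,.29),.08,.11),('other',(.47,.56,.4,.49),.03,.05)):
        m=(P[...,0]>b[0])&(P[...,0]<b[1])&(P[...,1]>b[2])&(P[...,1]<b[3])&(P[...,2]>lo)&(P[...,2]<hi); Q=P[m]; print(nm,n,len(Q), [np.round(x,4) for x in cv2.minEnclosingCircle(Q[:,:2].astype(np.float32))] if len(Q) else '')
    m=(P[...,0]>.45)&(P[...,0]<.62)&(P[...,1]>.13)&(P[...,1]<.33)&(P[...,2]>.052)&(P[...,2]<.075); print('lid z',np.median(P[m][:,2]))
cv2.imwrite('pics/c6.png',np.hstack([cv2.resize(s['color'][80:380,100:500],(400,300)),cv2.resize(t['color'],(400,300))]))
E
```

```text
t35.05 p [ 0.4545 -0.2274  0.2301] yaw 8.8 tilt [ 0.001 -0.    -1.   ] j [-0.66 -0.09  1.98  0.    1.25 -0.82] F [ 0.   0.1 -0.2] gap 0.0857 g 0.0
top mill 62 [array([ 0.5827, -0.3266]), np.float64(0.0137)]
top bottle 299 [array([ 0.5496, -0.1342]), np.float64(0.0233)]
top shaker 231 [array([ 0.5631, -0.2268]), np.float64(0.0208)]
top tin 559 [array([0.5416, 0.2314]), np.float64(0.0312)]
top other 427 [array([0.512 , 0.4452]), np.float64(0.0288)]
lid z 0.0597916817174874
scene mill 90 [array([ 0.583 , -0.3239]), np.float64(0.0182)]
scene bottle 219 [array([ 0.5537, -0.1368]), np.float64(0.0235)]
scene shaker 143 [array([ 0.5675, -0.2283]), np.float64(0.0214)]
scene tin 592 [array([0.5452, 0.2271]), np.float64(0.0324)]
scene other 613 [array([0.5152, 0.4404]), np.float64(0.0292)]
lid z 0.06069232089601097
```

View pics/c6.png

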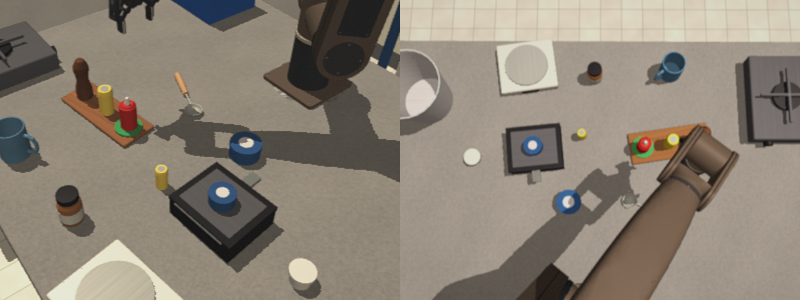

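The final views show everything in place. The shaker is within about 2 mm of the midpoint, the bottle is centred, the tin is mid-lid, the box is shut, and the mill and white tub haven't moved.

```bash
python3 -c "
from workcell import bot
print(bot.sign_off())"
```

```text
the job is handed in; nothing more can be done
None
```

The job is done and handed in at about 35 s: the orange-lidded tub is in the shut box with the blue tin on its lid, the bottle is on the coaster, the shaker is within about 2 mm of midway to the mill, and the mill and white-lidded tub are where they were.

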